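# Make up two measuring kits

### The job

Make up two kits from the stock on the bench, everything standing upright, one thing to a compartment. Long three-compartment tray: the strip of four cuvettes in the middle compartment, to keep the glass apart, with the glass vial and the beaker in the two end compartments, either way round. Short two-compartment tray: the white-capped bottle and the strip of two cuvettes, either way round; set everything down gently without dropping or tipping it, and leave the strip of six cuvettes where it stands.

Things in the scene. Friction and masses are not known exactly. Their poses are not given: they have to be found in the camera images.
- long_tray: Fixed grey plastic tray, open on top, walls 4 mm thick and 15 mm high, floor 3 mm thick. Origin: centre of its underside, z up, y along the row of compartments. Compartments 80 x 80 mm inside. Three compartments in a row, centres at y = -84, 0 and +84 mm; 88 x 256 x 15 mm outside. A tall box-shaped instrument stands behind both trays, from about x = 0.53 m.
- short_tray: Fixed grey plastic tray, open on top, walls 4 mm thick and 15 mm high, floor 3 mm thick. Origin: centre of its underside, z up, y along the row of compartments. Compartments 80 x 80 mm inside. Two compartments in a row, centres at y = -42 and +42 mm; 88 x 172 x 15 mm outside.
- strip_four: Clear plastic cuvettes moulded in a strip of four, 13 x 51 x 45 mm high, about 25 g. Stands upright on its own feet, origin at the centre of its underside, z up, y along the row of cells, x across the two flat sides (grip it across x, above the tray walls).
- strip_two: Clear plastic cuvettes moulded in a strip of two, 13 x 26 x 45 mm high, about 20 g. Stands upright on its own feet, origin at the centre of its underside, z up, y along the row of cells, x across the two flat sides (grip it across x, above the tray walls).
- strip_six: Clear plastic cuvettes moulded in a strip of six, 14 x 77 x 45 mm high: the longest strip, not part of any kit, stays where it is. Origin at the centre of its underside, z up, y along the row of cells.
- vial: Small glass sample vial with a black screw cap, 23 mm diameter (cap 20 mm, from 44 mm up), 56 mm high, about 30 g, upright. Origin at the centre of its underside, z along its axis.
- beaker: Small clear open glass beaker, empty, 52 mm outside diameter, 67 mm high, about 50 g, upright. Origin at the centre of its underside, z along its axis. Grip it round the outside.
- bottle: White plastic bottle with a white ribbed cap, closed, 55 mm diameter (straight-sided body up to about 110 mm, grip it there), cap 42 mm wide from 124 mm up, 150 mm high, about 100 g, upright. Origin at the centre of its underside, z along its axis.

How it is judged:
By the outcome, as a careful person would: the job done as asked, in the order asked, and still so for the second after the job is handed in, with the robot touching nothing.
It also fails if it takes over 125 s, if anything falls off the work surface, if the arm or the gripper's body presses on something with over 40 N, if the wrist force passes 120 N, or if a joint passes its speed limit or range.

### The arm

A 6-joint arm with a two-finger parallel gripper is mounted at the origin on a cart in front of the work surface, level with it; the furniture and walls round the work are solid. World frame = base frame: x ahead of the robot, y to its left, z up, the work surface at z = 0. Lengths are in m, angles in rad, forces in N, time in s.
With the tool pointing down it reaches from about 0.375 to 0.975 m from the base axis. Payload 3.8 kg.
Tool frame: the origin (TCP) lies midway between the tips of the shut fingers; the grasp point (between the pads) lies 19 mm behind it; z points along the fingers, y is the line along which they close (so a half turn about z gives the same grasp; the last joint's range is limited). The gripper opens to 85 mm and grips with 20 to 120 N. Pads are 22 mm wide; open, the fingers measure 114 mm over their backs; the gripper's body (76 mm by 85 mm) begins 54 mm behind the grasp point. The pads swing forward as they close: fully open they stand 13 mm farther back than shut.
Start: joints at [1.208, 0.264, 1.604, -0, 1.274, -0.037], TCP at [0.216, 0.639, 0.231] pointing down, gripper open.
Joint ranges: [-2.63, 2.63], [-0.94, 2.18], [0.31, 2.57], [-1.31, 4.45], [0, 2.66], [-2.55, 2.55]. Speed limits (rad/s): [2.57, 2.57, 3.14, 3.14, 3.14, 3.14].

### API

Orientations are given as a rotation vector (axis times angle).
In Python, from workcell import status, read_camera, workorder, masks_of gives the robot as it stands.
- The arm moves only by the tool drive_tool, never from a script. Its argument "rows" is a list of rows, each a list of 7 numbers: the turn, a rotation vector about the tool's x, y, z in degrees, then the shift along the tool's x, y, z in m, then the opening, from 0 (shut) to 1 (fully open). In form: [[ax, ay, az, tx, ty, tz, claw], ...]. A call has 1 to 8 rows; each row shifts and turns the commanded pose from where the row before left it, along the tool's axes as they then stand; what a row does not reach is not made up. A row lasts 1/12 s, in which the tool goes at most 41.7 mm and 7.16 degrees, less where a joint would pass 70% of its speed; a pose out of reach is approached as far as the arm can. A call is refused whole if a number of a shift passes 0.0417 or a number of a turn 7.16, either way. A call with a gripper value outside its range is refused whole. The fingers move at their own pace and stop on an object; "force" is the grip in N (left out, the last holds). Time passes only in rows, so rows that do not move let the fingers close. It gives the time, the measured TCP pose, the force, the opening and the grip force at its end, in the units of the state.
- status.read_state(): the state, without advancing time (a new reading comes with each control period).
- read_camera(name): name is "scene" or "top" or "wrist"; returns a dict with "color" (480x640x3 uint8, red, green, blue), "intrinsics" (3x3 intrinsics, pixels), "world_from_camera" (4x4, takes a point from camera to world coordinates); the wrist camera has in their place "mount" (4x4, takes a point from camera to tool coordinates, whose origin is the TCP and whose axes are the flange's). Camera axes: x right, y up, looking along -z (the intrinsics and any distortion apply to the point x, -y, -z); pixel columns grow to the right and rows downward; lengths in m; the calibration is good to about 2 mm. The wrist camera is an equidistant fisheye: a pixel r from the principal point sees the ray r / f radians off the axis. A picture is of the moment at which its call begins: read the wrist's pose just before it. There is no depth.
- workorder.finish_job(): hands the job in; it is judged then, once.
Trained networks look in a picture, given as the dict that the camera call returned (one of the last four; its "shot" number tells which), for a name from the list of things; names that differ only in an ending like _2 or _b are one class to them, and where a whole thing is asked for, a point or a joint stands for the part that bears it (a point fixed in the world has none). Each returns a list of dicts, best first, with "score" (0 to 1); they miss things now and then, are a little off and sometimes report something else, mostly with a low value. They report only what shows in the picture. A call takes as long as a camera call.
- masks_of(picture, name): "mask" (480x640 bool, what is visible of it) and "bbox" ([left, top, right, bottom] in pixels, round what is visible of it).
The state is a dict: "time": time; "q": joint angles; "joint_vel": joint speeds; "joint_torque": joint torques, N m; "tool_pos": TCP position; "tcp_rot": TCP orientation; "wrist_force": force on the tool from outside, world axes, zero at the start; "torque": the same for the moment, N m; "width": opening from 0.0 (shut) to 1.0 (fully open); "grip_force": force on a finger pad.
Only numpy, scipy, OpenCV 4.12 (cv2) and the standard library are available. Lean on these libraries where they do the work, as an engineer would, in place of code of your own. Each camera call takes 0.05 s, during which the arm holds its last target. There are 200 camera calls.

## Working session

There is one attempt and no reset: what is moved stays moved. The work goes in short steps, Python scripts to look and compute and a tool call to move; the robot and the scene stay as the last step left them, time stands still between calls to the robot, and variables do not carry over. Pictures are saved under pics/ and viewed, at most 14 in all, crops included, and the job is handed in when it is done.

Besides the shell and the picture viewer there is one more tool, called after "Emit:" by a JSON object that holds its "fn" and its "kwargs", one argument or row to a line. drive_tool: Moves the arm, as the interface text tells. Its arguments: {"type":"object","properties":{"rows":{"type":"array"},"force":{"type":"number"}},"required":["rows"]}

```bash
mkdir -p pics; ls; cat > h.py <<'E'
import numpy as np, cv2
from workcell import status, read_camera, workorder, masks_of
def ray(cam,u,v):
    K=np.array(cam["intrinsics"]);T=np.array(cam["world_from_camera"])
    d=np.array([(u-K[0,2])/K[0,0],-(v-K[1,2])/K[1,1],-1.0])
    return T[:3,3],T[:3,:3]@d
def onplane(cam,u,v,z):
    o,d=ray(cam,u,v); return o+d*(z-o[2])/d[2]
def proj(cam,P):
    K=np.array(cam["intrinsics"]);T=np.array(cam["world_from_camera"])
    p=(np.atleast_2d(P)-T[:3,3])@T[:3,:3]
    return np.c_[K[0,0]*p[:,0]/-p[:,2]+K[0,2],K[1,1]*p[:,1]/p[:,2]+K[1,2]]
E
python3 - <<'E'
from h import *
s=status.read_state();print(s)
N=["long_tray","short_tray","strip_four","strip_two","strip_six","vial","beaker","bottle"]
for c in ["scene","top"]:
    p=read_camera(c);print(p.keys(),np.round(p["world_from_camera"],3).tolist(),np.round(p["intrinsics"],1).tolist())
    cv2.imwrite(f"pics/{c}0.png",p["color"][:,:,::-1])
    for n in N:
        for m in masks_of(p,n)[:3]: print(c,n,round(m["score"],2),np.round(m["bbox"]),m["mask"].sum())
E
```

```text
pics
{'time': 0.0, 'q': array([ 1.20809594e+00,  2.64772737e-01,  1.60539736e+00, -3.33051673e-07,
        1.27367755e+00, -3.69099065e-02]), 'joint_vel': array([ 0.00146473, -0.00028501,  0.0017231 ,  0.00108406, -0.00086993,
        0.00016251]), 'joint_torque': array([-1.95576911e-03, -5.15118134e+01, -3.67308962e+01, -3.30408426e-06,
        1.31277167e-02, -1.01034232e-05]), 'tool_pos': array([0.21578603, 0.6388027 , 0.22993621]), 'tcp_rot': array([-0.50941729, -3.09956068,  0.00347126]), 'wrist_force': array([-1.21525575,  0.92060499,  0.21066735]), 'torque': array([ 0.00920768, -0.00719543,  0.03499278]), 'grip_force': 0.0, 'width': 1.000727444360567}
dict_keys(['color', 'intrinsics', 'world_from_camera', 'shot']) [[0.637, 0.587, -0.499, 0.006], [-0.771, 0.479, -0.421, -0.494], [-0.008, 0.653, 0.757, 0.785], [0.0, 0.0, 0.0, 1.0]] [[517.2, 0.0, 316.8], [0.0, 517.2, 240.1], [0.0, 0.0, 1.0]]
scene long_tray 0.56 [196. 212. 328. 302.] 5177
scene short_tray 0.77 [142. 163. 227. 227.] 2670
scene strip_four 0.8 [388. 336. 422. 362.] 615
scene strip_two 0.67 [476. 323. 499. 350.] 331
scene strip_six 0.77 [357. 248. 384. 285.] 456
scene strip_six 0.28 [386. 334. 421. 363.] 657
scene vial 0.82 [438. 250. 458. 273.] 311
scene beaker 0.88 [410. 276. 445. 326.] 1155
scene bottle 0.56 [323. 260. 361. 334.] 2165
dict_keys(['color', 'intrinsics', 'world_from_camera', 'shot']) [[-0.029, 0.985, -0.169, 0.289], [-1.0, -0.028, 0.009, -0.096], [0.004, 0.169, 0.986, 1.281], [0.0, 0.0, 0.0, 1.0]] [[587.4, 0.0, 320.5], [0.0, 587.4, 237.4], [0.0, 0.0, 1.0]]
top short_tray 0.63 [121. 255. 201. 297.] 3326
top strip_four 0.66 [413. 266. 440. 286.] 158
top strip_two 0.49 [459. 220. 473. 232.] 145
top strip_six 0.63 [354. 212. 364. 250.] 252
top vial 0.45 [399. 173. 411. 192.] 144
top beaker 0.6 [403. 214. 430. 245.] 573
top bottle 0.64 [355. 266. 387. 299.] 735
top bottle 0.37 [120. 254. 201. 296.] 3297
```

View pics/scene0.png

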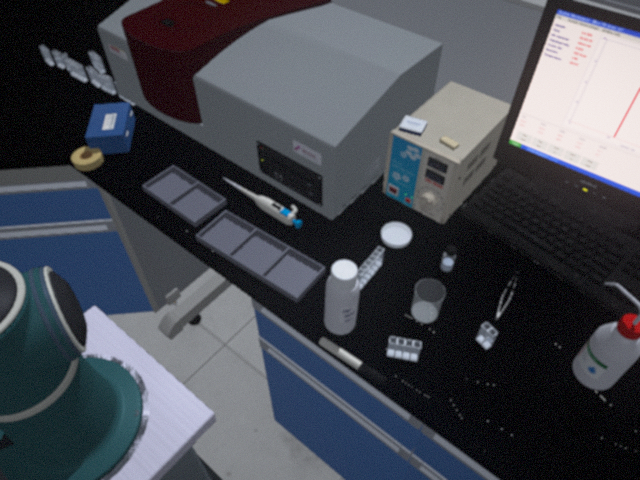

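View pics/top0.png

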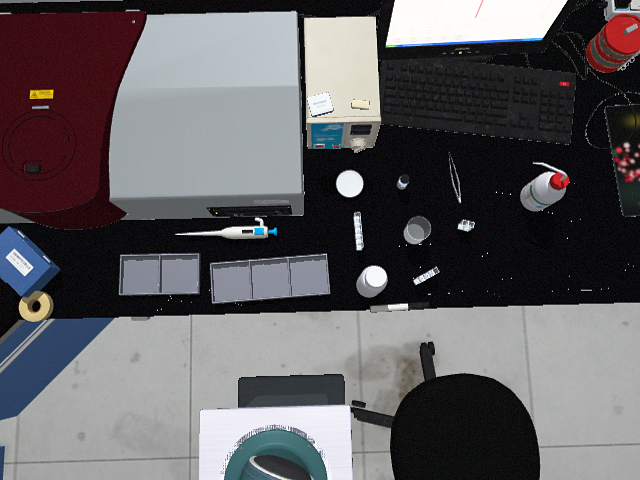

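The scene picture shows the trays at (183,195) and (260,255). The bottle is at (341,297), strip six (370,268), strip four (404,349), beaker (428,300), vial (448,260) and strip two (487,335). The top picture agrees, and the detector labels match. Next I'll fit poses to the masks.

```bash
cat > fit.py <<'E'
from h import *
from scipy.optimize import minimize
a=np.linspace(0,2*np.pi,40,endpoint=False)
cyl=lambda r,z:np.c_[r*np.cos(a),r*np.sin(a),0*a+z]
box=lambda x,y,z:np.array([[i*x/2,j*y/2,k] for i in(-1,1) for j in(-1,1) for k in(0,z)])
M={"strip_four":box(.013,.051,.045),"strip_two":box(.013,.026,.045),"strip_six":box(.014,.077,.045),
"vial":np.r_[cyl(.0115,0),cyl(.0115,.044),cyl(.01,.056)],"beaker":np.r_[cyl(.026,0),cyl(.026,.067)],
"bottle":np.r_[cyl(.0275,0),cyl(.0275,.11),cyl(.021,.124),cyl(.021,.15)],
"long_tray":box(.088,.256,.015),"short_tray":box(.088,.172,.015)}
S=4
def sil(cam,P,shape=(480,640)):
    h=cv2.convexHull((proj(cam,P)*16*S/S).astype(np.float32).round().astype(np.int32))
    m=np.zeros(shape,np.uint8); cv2.fillConvexPoly(m,h,1,cv2.LINE_8,4); return m>0
def place(n,p):
    c,s=np.cos(p[2]),np.sin(p[2]); Q=M[n]
    return np.c_[p[0]+c*Q[:,0]-s*Q[:,1],p[1]+s*Q[:,0]+c*Q[:,1],Q[:,2]]
def fit(n,obs,p0,yaw=True):
    def cost(p):
        p=np.r_[p,0][:3]; t=0
        for cam,m in obs:
            b=sil(cam,place(n,p)).astype(np.float32); b=cv2.GaussianBlur(b,(0,0),1); mm=cv2.GaussianBlur(m.astype(np.float32),(0,0),1)
            t+=((b-mm)**2).sum()/mm.sum()
        return t
    best=None
    for y in (np.arange(0,np.pi,np.pi/8) if yaw else [0]):
        x0=np.r_[p0,y] if yaw else np.array(p0)
        sx=np.vstack([x0]+[x0+d for d in np.diag([.008,.008,.2][:len(x0)])])
        r=minimize(cost,x0,method="Nelder-Mead",options=dict(initial_simplex=sx,xatol=2e-4,fatol=1e-4))
        if best is None or r.fun<best.fun: best=r
    return best.x,best.fun
E
cat > m0.py <<'E'
from fit import *
import pickle
sc=read_camera("scene");tp=read_camera("top");out={}
for n in M:
    obs=[]
    for nm,c in(("scene",sc),("top",tp)):
        r=masks_of(c,n)
        if r and r[0]["score"]>.35: obs.append((nm,c,r[0]["mask"]))
    if not obs: print(n,"none");continue
    cyl_=n in("vial","beaker","bottle"); zc=M[n][:,2].max()/2
    for sel in ([obs] + ([[o] for o in obs] if len(obs)>1 else [])):
        nm,c,m=sel[0]; v,u=np.argwhere(m).mean(0)
        x,f=fit(n,[(c,m) for _,c,m in sel],onplane(c,u,v,zc)[:2],not cyl_)
        print(n,[s[0] for s in sel],np.round(x[:2],4),np.round(np.degrees(x[2:]),1),round(f,3))
E
python3 m0.py
```

```text
strip_four ['scene', 'top'] [ 0.415 -0.331] [29.3] 0.053
strip_four ['scene'] [ 0.4155 -0.3306] [207.] 0.01
strip_four ['top'] [ 0.4141 -0.3306] [27.3] 0.031
strip_two ['scene'] [ 0.5236 -0.4246] [162.2] 0.025
strip_six ['scene', 'top'] [ 0.5223 -0.1884] [98.4] 1.198
strip_six ['scene'] [ 0.5223 -0.1884] [98.1] 0.17
strip_six ['top'] [0.4178 0.0509] [38.] 0.867
vial ['scene'] [ 0.6276 -0.291 ] [] 0.067
beaker ['scene', 'top'] [ 0.5127 -0.3139] [] 0.138
beaker ['scene'] [ 0.5145 -0.3132] [] 0.073
beaker ['top'] [ 0.5123 -0.3146] [] 0.055
bottle ['scene', 'top'] [ 0.4033 -0.2101] [] 0.048
bottle ['scene'] [ 0.4031 -0.2104] [] 0.032
bottle ['top'] [ 0.4017 -0.2091] [] 0.005
long_tray ['scene', 'top'] [0.4205 0.0046] [3.1] 0.013
long_tray ['scene'] [0.4205 0.0046] [183.1] 0.003
long_tray ['top'] [0.4195 0.0051] [182.7] 0.008
short_tray ['scene', 'top'] [0.4368 0.2441] [-0.2] 0.021
short_tray ['scene'] [0.4368 0.2442] [-0.2] 0.008
short_tray ['top'] [0.4354 0.2439] [179.8] 0.011
```

```bash
cat > go.py <<'E'
# usage: go.py azimuth_deg x y z [x y z ...]: turn needed (tool z), then shifts in tool axes after the turn
import sys; from h import *
from scipy.spatial.transform import Rotation as R
s=status.read_state(); Rm=R.from_rotvec(s["tcp_rot"]).as_matrix(); p=s["tool_pos"]
az=np.degrees(np.arctan2(Rm[1,1],Rm[0,1]))
A=list(map(float,sys.argv[1:])); d=(A[0]-az+90)%180-90; d2=d-np.sign(d)*180
t=np.radians(A[0])
print("t %.2f az %.2f tilt %.3f turn %.2f (or %.1f) q6 %.2f w %.3f grip %.1f F %s"%(s["time"],az,np.hypot(Rm[0,2],Rm[1,2]),-d,-d2,s["q"][5],s["width"],s["grip_force"],np.round(s["wrist_force"],1)),np.round(p,4))
for alt in (0,1):
    dd=(d if not alt else d2); th=np.radians(az+dd); Y=np.array([np.cos(th),np.sin(th),0]);Z=np.array([0,0,-1.]);X=np.cross(Y,Z)
    q=p
    for k in range(1,len(A),3):
        g=np.array(A[k:k+3]); e=np.array([X,Y,Z])@(g-q); n=int(np.ceil(np.abs(e).max()/.0417)) or 1; n2=int(np.ceil(np.linalg.norm(e)/.0416)) or 1
        if alt==0 or k==1: print("alt" if alt else "   ",g,"total",np.round(e,4),"rows",n2,"each",np.round(e/n2,4)); 
        q=g
E
python3 go.py 28 .42 .3 .25 .415 -.31 .25 .415 -.331 .12
```

```text
t 1.80 az 71.34 tilt 0.000 turn 43.34 (or -136.7) q6 -0.04 w 1.004 grip 0.0 F [ 0.2 -0.2 -0.2] [0.216  0.6395 0.2313]
    [0.42 0.3  0.25] total [-0.3955  0.0207 -0.0187] rows 10 each [-0.0396  0.0021 -0.0019]
    [ 0.415 -0.31   0.25 ] total [-0.5363 -0.2908  0.    ] rows 15 each [-0.0358 -0.0194  0.    ]
    [ 0.415 -0.331  0.12 ] total [-0.0185 -0.0099  0.13  ] rows 4 each [-0.0046 -0.0025  0.0325]
alt [0.42 0.3  0.25] total [ 0.3955 -0.0207 -0.0187] rows 10 each [ 0.0396 -0.0021 -0.0019]
```

Emit:
{"fn": "drive_tool", "kwargs": {
  "rows": [
    [0, 0, 7.15, 0, 0, 0, 1],
    [0, 0, 7.15, 0, 0, 0, 1],
    [0, 0, 7.15, 0, 0, 0, 1],
    [0, 0, 7.15, 0, 0, 0, 1],
    [0, 0, 7.15, 0, 0, 0, 1],
    [0, 0, 7.15, 0, 0, 0, 1],
    [0, 0, 0.4, -0.02, 0.001, -0.002, 1],
    [0, 0, 0, -0.0396, 0.002, -0.002, 1]
  ]
}}

```text
time: 2.47
tool_pos: [0.2453, 0.5905, 0.2349]
tcp_rot: [-1.612, -2.694, -0.002]
wrist_force: [1.2, -0.3, 0.4]
width: 1.0
grip_force: 0.0
```

Emit:
{"fn": "drive_tool", "kwargs": {
  "rows": [
    [0, 0, 0, -0.0396, 0.002, -0.002, 1],
    [0, 0, 0, -0.0396, 0.002, -0.002, 1],
    [0, 0, 0, -0.0396, 0.002, -0.002, 1],
    [0, 0, 0, -0.0396, 0.002, -0.002, 1],
    [0, 0, 0, -0.0396, 0.002, -0.002, 1],
    [0, 0, 0, -0.0396, 0.002, -0.002, 1],
    [0, 0, 0, -0.0396, 0.002, -0.002, 1],
    [0, 0, 0, -0.0396, 0.002, -0.002, 1]
  ]
}}

```text
time: 3.13
tool_pos: [0.4104, 0.3146, 0.2517]
tcp_rot: [1.617, 2.693, 0.001]
wrist_force: [1.0, -0.7, -0.5]
width: 1.001
grip_force: 0.0
```

```bash
python3 go.py 28 .415 -.31 .25
```

```text
t 3.13 az 28.05 tilt 0.001 turn 0.05 (or -179.9) q6 0.12 w 1.001 grip 0.0 F [ 1.  -0.7 -0.5] [0.4104 0.3146 0.2517]
    [ 0.415 -0.31   0.25 ] total [-0.5536 -0.2892  0.0017] rows 16 each [-0.0346 -0.0181  0.0001]
alt [ 0.415 -0.31   0.25 ] total [0.5536 0.2892 0.0017] rows 16 each [0.0346 0.0181 0.0001]
```

Emit:
{"fn": "drive_tool", "kwargs": {
  "rows": [
    [0, 0, 0, -0.0346, -0.018, 0, 1],
    [0, 0, 0, -0.0346, -0.018, 0, 1],
    [0, 0, 0, -0.0346, -0.018, 0, 1],
    [0, 0, 0, -0.0346, -0.018, 0, 1],
    [0, 0, 0, -0.0346, -0.018, 0, 1],
    [0, 0, 0, -0.0346, -0.018, 0, 1],
    [0, 0, 0, -0.0346, -0.018, 0, 1],
    [0, 0, 0, -0.0346, -0.018, 0, 1]
  ]
}}

```text
time: 3.8
tool_pos: [0.4125, 0.0025, 0.2517]
tcp_rot: [1.616, 2.693, 0.001]
wrist_force: [1.1, -0.3, 0.4]
width: 1.004
grip_force: 0.0
```

Emit:
{"fn": "drive_tool", "kwargs": {
  "rows": [
    [0, 0, 0, -0.0346, -0.018, 0, 1],
    [0, 0, 0, -0.0346, -0.018, 0, 1],
    [0, 0, 0, -0.0346, -0.018, 0, 1],
    [0, 0, 0, -0.0346, -0.018, 0, 1],
    [0, 0, 0, -0.0346, -0.018, 0, 0.6],
    [0, 0, 0, -0.0346, -0.018, 0, 0.6],
    [0, 0, 0, -0.0346, -0.018, 0, 0.6],
    [0, 0, 0, 0, 0, 0, 0.6]
  ]
}}

```text
time: 4.47
tool_pos: [0.4152, -0.275, 0.2516]
tcp_rot: [1.623, 2.687, -0.005]
wrist_force: [-0.1, -0.8, -0.2]
width: 0.602
grip_force: 0.0
```

```bash
cat > wr.py <<'E'
import sys; from h import *
from scipy.spatial.transform import Rotation as R
from fit import place
def wcam():
    s=status.read_state(); T=np.eye(4);T[:3,:3]=R.from_rotvec(s["tcp_rot"]).as_matrix();T[:3,3]=s["tool_pos"]
    c=read_camera("wrist"); c["W"]=T@np.array(c["mount"]); return c
def wproj(c,P):
    K=np.array(c["intrinsics"]);T=c["W"];p=(np.atleast_2d(P)-T[:3,3])@T[:3,:3]; q=np.c_[p[:,0],-p[:,1],-p[:,2]]
    r=np.hypot(q[:,0],q[:,1]);th=np.arctan2(r,q[:,2]); k=th/np.maximum(r,1e-9)
    return np.c_[K[0,0]*q[:,0]*k+K[0,2],K[1,1]*q[:,1]*k+K[1,2]]
P={"strip_four":(.4148,-.3308,np.radians(28)),"strip_two":(.5236,-.4246,np.radians(162)),"strip_six":(.5223,-.1884,np.radians(98)),
"vial":(.6276,-.291,0),"beaker":(.5135,-.3137,0),"bottle":(.4028,-.21,0),"long_tray":(.42,.0048,np.radians(3)),"short_tray":(.436,.244,0)}
if __name__=="__main__":
    c=wcam(); im=c["color"][:,:,::-1].copy()
    for n in P:
        uv=wproj(c,place(n,P[n])); h=cv2.convexHull(uv.astype(np.float32)).round().astype(int)
        cv2.polylines(im,[h],True,(0,255,0),1)
    cv2.imwrite(sys.argv[1],im)
E
python3 wr.py pics/w1.png; python3 go.py 28 .415 -.331 .12
```

```text
t 4.52 az 27.75 tilt 0.001 turn -0.25 (or 179.7) q6 -1.11 w 0.599 grip 0.0 F [ 0.6 -0.1 -0.2] [ 0.4151 -0.2719  0.2513]
    [ 0.415 -0.331  0.12 ] total [-0.0521 -0.0278  0.1313] rows 4 each [-0.013  -0.007   0.0328]
alt [ 0.415 -0.331  0.12 ] total [0.0521 0.0278 0.1313] rows 4 each [0.013  0.007  0.0328]
```

View pics/w1.png

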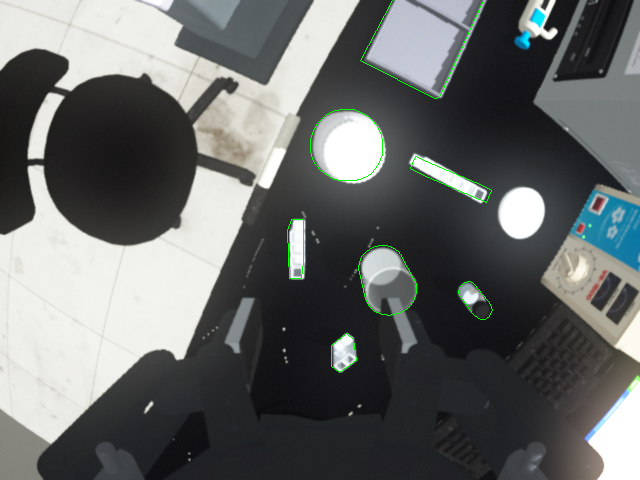

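The overlay from the wrist camera matches every item, with strip four at (297,250) lying along the outline. I'll go on to pick it.

Emit:
{"fn": "drive_tool", "kwargs": {
  "rows": [
    [0, 0, 0, -0.013, -0.007, 0.033, 0.6],
    [0, 0, 0, -0.013, -0.007, 0.033, 0.6],
    [0, 0, 0, -0.013, -0.007, 0.033, 0.6],
    [0, 0, 0, -0.013, -0.007, 0.033, 0.6],
    [0, 0, 0, 0, 0, 0.03, 0.6],
    [0, 0, 0, 0, 0, 0.01, 0.6],
    [0, 0, 0, 0, 0, 0, 0.6],
    [0, 0, 0, 0, 0, 0, 0.6]
  ]
}}

```text
time: 5.18
tool_pos: [0.4154, -0.3269, 0.0797]
tcp_rot: [-1.616, -2.694, -0.001]
wrist_force: [0.6, -0.2, 0.3]
width: 0.6
grip_force: 0.0
```

```bash
python3 go.py 28 .4148 -.331 .018
```

```text
t 5.18 az 28.09 tilt 0.001 turn 0.09 (or -179.9) q6 -1.20 w 0.600 grip 0.0 F [ 0.6 -0.2  0.3] [ 0.4154 -0.3269  0.0797]
    [ 0.4148 -0.331   0.018 ] total [-0.0033 -0.0025  0.0617] rows 2 each [-0.0017 -0.0012  0.0308]
alt [ 0.4148 -0.331   0.018 ] total [0.0033 0.0025 0.0617] rows 2 each [0.0017 0.0012 0.0308]
```

Emit:
{"fn": "drive_tool", "kwargs": {
  "rows": [
    [0, 0, 0, -0.0017, -0.0013, 0.025, 0.6],
    [0, 0, 0, -0.0016, -0.0012, 0.025, 0.6],
    [0, 0, 0, 0, 0, 0.0117, 0.6],
    [0, 0, 0, 0, 0, 0, 0.6],
    [0, 0, 0, 0, 0, 0, 0.0],
    [0, 0, 0, 0, 0, 0, 0],
    [0, 0, 0, 0, 0, 0, 0],
    [0, 0, 0, 0, 0, 0, 0]
  ],
  "force": 25
}}

```text
time: 5.85
tool_pos: [0.4158, -0.333, 0.0196]
tcp_rot: [1.615, 2.69, -0.001]
wrist_force: [-0.1, 0.8, 6.0]
width: 0.138
grip_force: 26.7
```

```bash
python3 go.py 28 .4148 -.331 .10 .42 -.1 .1 .42 .005 .07; python3 wr.py pics/w2.png
```

```text
t 5.85 az 28.04 tilt 0.003 turn 0.04 (or -180.0) q6 -1.21 w 0.138 grip 26.7 F [-0.1  0.8  6. ] [ 0.4158 -0.333   0.0196]
    [ 0.4148 -0.331   0.1   ] total [ 0.0022 -0.     -0.0804] rows 2 each [ 0.0011 -0.     -0.0402]
    [ 0.42 -0.1   0.1 ] total [0.2015 0.113  0.    ] rows 6 each [0.0336 0.0188 0.    ]
    [0.42  0.005 0.07 ] total [0.0927 0.0493 0.03  ] rows 3 each [0.0309 0.0164 0.01  ]
alt [ 0.4148 -0.331   0.1   ] total [-0.0022  0.     -0.0804] rows 2 each [-0.0011  0.     -0.0402]
```

Emit:
{"fn": "drive_tool", "kwargs": {
  "rows": [
    [0, 0, 0, 0, 0, -0.015, 0],
    [0, 0, 0, 0, 0, -0.04, 0],
    [0, 0, 0, 0, 0, -0.04, 0],
    [0, 0, 0, 0, 0, -0.04, 0],
    [0, 0, 0, 0, 0, -0.04, 0],
    [0, 0, 0, 0, 0, -0.035, 0],
    [0, 0, 6.3, 0, 0, 0, 0],
    [0, 0, 6.3, 0, 0, 0, 0]
  ]
}}

```text
time: 6.57
tool_pos: [0.4163, -0.3336, 0.2324]
tcp_rot: [1.904, 2.488, -0.001]
wrist_force: [0.4, -0.7, -0.8]
width: 0.138
grip_force: 26.0
```

Emit:
{"fn": "drive_tool", "kwargs": {
  "rows": [
    [0, 0, 6.3, 0, 0, 0, 0],
    [0, 0, 6.3, 0, 0, 0, 0],
    [0, 0, 0, 0, 0, 0, 0]
  ]
}}

```text
time: 6.82
tool_pos: [0.4145, -0.3319, 0.2281]
tcp_rot: [2.168, 2.272, 0.0]
wrist_force: [0.1, -0.2, -0.4]
width: 0.138
grip_force: 26.0
```

```bash
python3 go.py 3 .42 .005 .23 .42 .005 .06; python3 wr.py pics/w2.png
```

```text
t 6.82 az 2.68 tilt 0.001 turn -0.32 (or 179.7) q6 -0.77 w 0.138 grip 26.0 F [ 0.1 -0.2 -0.4] [ 0.4145 -0.3319  0.2281]
    [0.42  0.005 0.23 ] total [ 0.3361  0.0232 -0.0019] rows 9 each [ 0.0373  0.0026 -0.0002]
    [0.42  0.005 0.06 ] total [0.   0.   0.17] rows 5 each [0.    0.    0.034]
alt [0.42  0.005 0.23 ] total [-0.3361 -0.0232 -0.0019] rows 9 each [-0.0373 -0.0026 -0.0002]
```

View pics/w2.png

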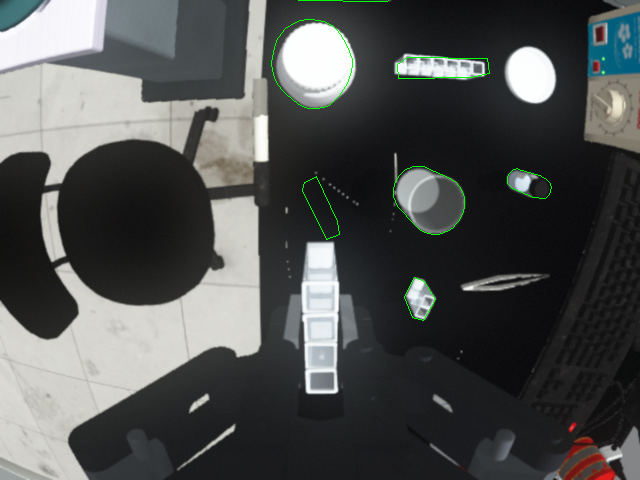

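Strip four is held upright and centred between the pads at (320,320).

Emit:
{"fn": "drive_tool", "kwargs": {
  "rows": [
    [0, 0, 0, 0.0373, 0.0026, 0, 0],
    [0, 0, 0, 0.0373, 0.0026, 0, 0],
    [0, 0, 0, 0.0373, 0.0026, 0, 0],
    [0, 0, 0, 0.0373, 0.0026, 0, 0],
    [0, 0, 0, 0.0373, 0.0026, 0, 0],
    [0, 0, 0, 0.0373, 0.0026, 0, 0],
    [0, 0, 0, 0.0373, 0.0026, 0, 0],
    [0, 0, 0, 0.0373, 0.0026, 0, 0]
  ]
}}

```text
time: 7.53
tool_pos: [0.4201, -0.0312, 0.2279]
tcp_rot: [2.162, 2.278, 0.001]
wrist_force: [0.1, -0.9, 0.2]
width: 0.142
grip_force: 26.0
```

Emit:
{"fn": "drive_tool", "kwargs": {
  "rows": [
    [0, 0, 0, 0.0373, 0.0026, 0, 0],
    [0, 0, 0, 0, 0, 0.034, 0],
    [0, 0, 0, 0, 0, 0.034, 0],
    [0, 0, 0, 0, 0, 0.034, 0],
    [0, 0, 0, 0, 0, 0.034, 0],
    [0, 0, 0, 0, 0, 0.02, 0],
    [0, 0, 0, 0, 0, 0.0, 0],
    [0, 0, 0, 0, 0, 0, 0]
  ]
}}

```text
time: 8.2
tool_pos: [0.4201, 0.0046, 0.0708]
tcp_rot: [-2.162, -2.276, 0.003]
wrist_force: [0.3, 0.2, -0.4]
width: 0.139
grip_force: 26.0
```

```bash
python3 go.py 3 .42 .005 .0235
```

```text
t 8.20 az 2.95 tilt 0.003 turn -0.05 (or 180.0) q6 -0.10 w 0.139 grip 26.0 F [ 0.3  0.2 -0.4] [0.4201 0.0046 0.0708]
    [0.42   0.005  0.0235] total [ 0.0004 -0.0001  0.0473] rows 2 each [ 0.0002 -0.      0.0237]
alt [0.42   0.005  0.0235] total [-0.0004  0.0001  0.0473] rows 2 each [-0.0002  0.      0.0237]
```

Emit:
{"fn": "drive_tool", "kwargs": {
  "rows": [
    [0, 0, 0, 0, 0, 0.02, 0],
    [0, 0, 0, 0, 0, 0.015, 0],
    [0, 0, 0, 0, 0, 0.006, 0],
    [0, 0, 0, 0, 0, 0.004, 0],
    [0, 0, 0, 0, 0, 0.001, 0],
    [0, 0, 0, 0, 0, 0, 0],
    [0, 0, 0, 0, 0, 0, 0]
  ]
}}

```text
time: 8.78
tool_pos: [0.4224, 0.0045, 0.0267]
tcp_rot: [2.165, 2.275, 0.002]
wrist_force: [0.6, -0.8, -0.0]
width: 0.142
grip_force: 26.0
```

```bash
python3 go.py 3 .42 .005 .0235
```

```text
t 8.78 az 2.84 tilt 0.002 turn -0.16 (or 179.8) q6 -0.10 w 0.142 grip 26.0 F [ 0.6 -0.8 -0. ] [0.4224 0.0045 0.0267]
    [0.42   0.005  0.0235] total [ 0.0007 -0.0024  0.0032] rows 1 each [ 0.0007 -0.0024  0.0032]
alt [0.42   0.005  0.0235] total [-0.0007  0.0024  0.0032] rows 1 each [-0.0007  0.0024  0.0032]
```

Emit:
{"fn": "drive_tool", "kwargs": {
  "rows": [
    [0, 0, 0, 0, 0, 0.001, 0],
    [0, 0, 0, 0, 0, 0.001, 0],
    [0, 0, 0, 0, 0, 0, 0]
  ]
}}

```text
time: 9.03
tool_pos: [0.4214, 0.0046, 0.0238]
tcp_rot: [2.166, 2.276, 0.0]
wrist_force: [0.7, -0.1, 0.1]
width: 0.138
grip_force: 26.0
```

Emit:
{"fn": "drive_tool", "kwargs": {
  "rows": [
    [0, 0, 0, 0, 0, 0.001, 0],
    [0, 0, 0, 0, 0, 0, 0],
    [0, 0, 0, 0, 0, 0, 0]
  ]
}}

```text
time: 9.28
tool_pos: [0.4214, 0.0045, 0.0226]
tcp_rot: [2.166, 2.276, 0.0]
wrist_force: [1.4, 0.8, 0.5]
width: 0.14
grip_force: 26.1
```

Emit:
{"fn": "drive_tool", "kwargs": {
  "rows": [
    [0, 0, 0, 0, 0, 0.0008, 0],
    [0, 0, 0, 0, 0, 0, 0],
    [0, 0, 0, 0, 0, 0, 0]
  ]
}}

```text
time: 9.53
tool_pos: [0.4215, 0.0046, 0.0226]
tcp_rot: [-2.166, -2.276, 0.0]
wrist_force: [-2.6, 0.9, 8.5]
width: 0.141
grip_force: 27.1
```

Emit:
{"fn": "drive_tool", "kwargs": {
  "rows": [
    [0, 0, 0, 0, 0, 0.0008, 0],
    [0, 0, 0, 0, 0, 0, 0],
    [0, 0, 0, 0, 0, 0, 0]
  ]
}}

```text
time: 9.78
tool_pos: [0.4216, 0.0046, 0.0225]
tcp_rot: [-2.165, -2.275, 0.001]
wrist_force: [-5.5, 1.1, 15.1]
width: 0.139
grip_force: 28.3
```

Emit:
{"fn": "drive_tool", "kwargs": {
  "rows": [
    [0, 0, 0, 0, 0, -0.001, 0],
    [0, 0, 0, 0, 0, 0, 0.2],
    [0, 0, 0, 0, 0, 0, 0.3],
    [0, 0, 0, 0, 0, 0, 0.4],
    [0, 0, 0, 0, 0, 0, 0.4],
    [0, 0, 0, 0, 0, -0.02, 0.4],
    [0, 0, 0, 0, 0, -0.04, 0.4],
    [0, 0, 0, 0, 0, -0.04, 0.4]
  ]
}}

```text
time: 10.45
tool_pos: [0.4188, 0.0046, 0.1211]
tcp_rot: [-2.163, -2.272, 0.006]
wrist_force: [1.2, 0.5, 0.1]
width: 0.399
grip_force: 0.0
```

Emit:
{"fn": "drive_tool", "kwargs": {
  "rows": [
    [0, 0, 0, 0, 0, -0.04, 0.6],
    [0, 0, 0, 0, 0, -0.04, 0.6],
    [0, 0, 0, 0, 0, 0, 0.6]
  ]
}}

```text
time: 10.7
tool_pos: [0.4269, 0.0043, 0.2109]
tcp_rot: [2.158, 2.267, 0.016]
wrist_force: [1.8, -0.0, 0.8]
width: 0.597
grip_force: 0.0
```

```bash
python3 wr.py pics/w3.png; python3 go.py 3 .52 -.24 .2 .628 -.291 .12 ; python3 go.py -30 .52 -.24 .2 .628 -.291 .12
```

```text
t 10.75 az 2.83 tilt 0.011 turn -0.17 (or 179.8) q6 -0.10 w 0.598 grip 0.0 F [ 0.1 -0.2 -0.3] [0.4251 0.0043 0.2073]
    [ 0.52 -0.24  0.2 ] total [-0.249   0.0819  0.0073] rows 7 each [-0.0356  0.0117  0.001 ]
    [ 0.628 -0.291  0.12 ] total [-0.0566  0.1052  0.08  ] rows 4 each [-0.0141  0.0263  0.02  ]
alt [ 0.52 -0.24  0.2 ] total [ 0.249  -0.0819  0.0073] rows 7 each [ 0.0356 -0.0117  0.001 ]
t 10.75 az 2.83 tilt 0.011 turn 32.83 (or -147.2) q6 -0.10 w 0.598 grip 0.0 F [ 0.1 -0.2 -0.3] [0.4251 0.0043 0.2073]
    [ 0.52 -0.24  0.2 ] total [-0.1642  0.2043  0.0073] rows 7 each [-0.0235  0.0292  0.001 ]
    [ 0.628 -0.291  0.12 ] total [0.0098 0.119  0.08  ] rows 4 each [0.0025 0.0298 0.02  ]
alt [ 0.52 -0.24  0.2 ] total [ 0.1642 -0.2043  0.0073] rows 7 each [ 0.0235 -0.0292  0.001 ]
```

View pics/w3.png

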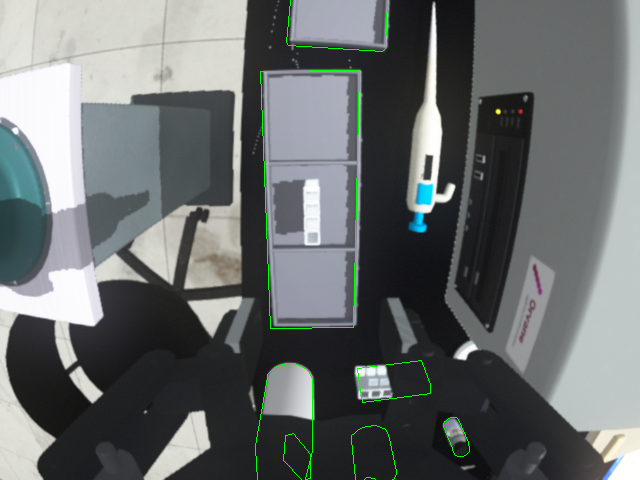

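```bash
python3 - <<'E'
from h import *
c=read_camera("scene")
for uv in [(439,217),(387,192),(396,235),(270,190)]: print(uv,np.round(onplane(c,*uv,0),3))
E
```

```text
(439, 217) [ 0.733 -0.214  0.   ]
(387, 192) [ 0.727 -0.088  0.   ]
(396, 235) [ 0.635 -0.173  0.   ]
(270, 190) [0.57  0.114 0.   ]
```

Emit:
{"fn": "drive_tool", "kwargs": {
  "rows": [
    [0, 0, 0, -0.041, 0, 0, 0.6],
    [0, 0, 0, -0.041, 0, 0, 0.6],
    [0, 0, 0, -0.041, 0, 0, 0.6],
    [0, 0, 0, -0.041, 0, 0, 0.6],
    [0, 0, 0, -0.041, 0, 0, 0.6],
    [0, 0, 0, -0.035, 0.015, 0, 0.6],
    [0, 0, 0, -0.01, 0.04, 0, 0.6],
    [0, 0, 0, -0.01, 0.04, 0, 0.6]
  ]
}}

```text
time: 11.47
tool_pos: [0.5274, -0.2525, 0.1987]
tcp_rot: [-2.168, -2.267, 0.003]
wrist_force: [0.2, 0.4, 0.6]
width: 0.594
grip_force: 0.0
```

Emit:
{"fn": "drive_tool", "kwargs": {
  "rows": [
    [0, 0, 0, -0.01, 0.04, 0, 0.6],
    [0, 0, 0, -0.01, 0.04, 0.01, 0.6],
    [0, 0, 0, -0.01, 0.02, 0.03, 0.6],
    [0, 0, 0, 0, 0, 0.03, 0.6],
    [0, 0, 0, 0, 0, 0, 0.6],
    [0, 0, 0, 0, 0, 0, 0.6]
  ]
}}

```text
time: 11.97
tool_pos: [0.6259, -0.2735, 0.1263]
tcp_rot: [-2.158, -2.268, 0.005]
wrist_force: [1.4, 1.1, -0.1]
width: 0.603
grip_force: 0.0
```

```bash
python3 wr.py pics/w4.png; python3 go.py 3 .6276 -.291 .017
```

```text
t 12.02 az 2.84 tilt 0.006 turn -0.16 (or 179.8) q6 -0.50 w 0.599 grip 0.0 F [0.5 0.1 0.2] [ 0.6276 -0.2743  0.1295]
    [ 0.6276 -0.291   0.017 ] total [-0.0166 -0.0009  0.1125] rows 3 each [-0.0055 -0.0003  0.0375]
alt [ 0.6276 -0.291   0.017 ] total [0.0166 0.0009 0.1125] rows 3 each [0.0055 0.0003 0.0375]
```

View pics/w4.png

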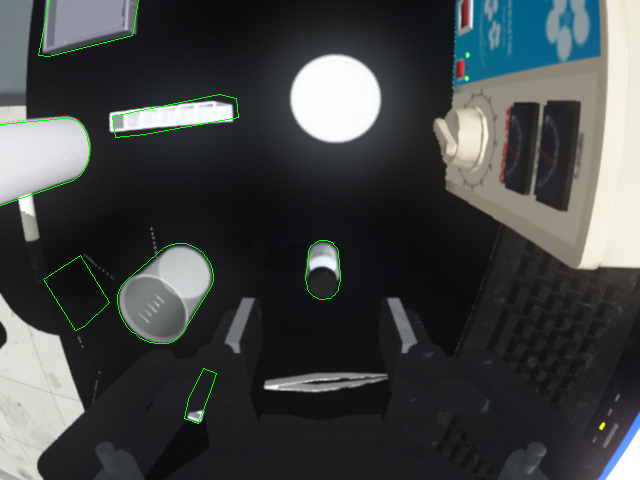

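The vial at (323,270) is centred between the fingers, and the tweezers lie clear.

Emit:
{"fn": "drive_tool", "kwargs": {
  "rows": [
    [0, 0, 0, -0.0083, 0, 0, 0.6],
    [0, 0, 0, -0.0083, 0, 0.02, 0.6],
    [0, 0, 0, 0, 0, 0.035, 0.6],
    [0, 0, 0, 0, 0, 0.03, 0.6],
    [0, 0, 0, 0, 0, 0.015, 0.6],
    [0, 0, 0, 0, 0, 0.0105, 0.6],
    [0, 0, 0, 0, 0, 0, 0.6],
    [0, 0, 0, 0, 0, 0, 0.6]
  ]
}}

```text
time: 12.68
tool_pos: [0.6312, -0.2924, 0.0231]
tcp_rot: [2.165, 2.274, 0.001]
wrist_force: [-0.1, -0.3, 0.3]
width: 0.603
grip_force: 0.0
```

```bash
python3 go.py 3 .6276 -.291 .017
```

```text
t 12.68 az 2.83 tilt 0.002 turn -0.17 (or 179.8) q6 -0.52 w 0.603 grip 0.0 F [-0.1 -0.3  0.3] [ 0.6312 -0.2924  0.0231]
    [ 0.6276 -0.291   0.017 ] total [ 0.0016 -0.0036  0.0061] rows 1 each [ 0.0016 -0.0036  0.0061]
alt [ 0.6276 -0.291   0.017 ] total [-0.0016  0.0036  0.0061] rows 1 each [-0.0016  0.0036  0.0061]
```

Emit:
{"fn": "drive_tool", "kwargs": {
  "rows": [
    [0, 0, 0, 0.001, -0.003, 0.004, 0.6],
    [0, 0, 0, 0, 0, 0.0035, 0.6],
    [0, 0, 0, 0, 0, 0, 0.5],
    [0, 0, 0, 0, 0, 0, 0.4],
    [0, 0, 0, 0, 0, 0, 0.32],
    [0, 0, 0, 0, 0, 0, 0.2],
    [0, 0, 0, 0, 0, 0, 0.1],
    [0, 0, 0, 0, 0, 0, 0]
  ],
  "force": 25
}}

```text
time: 13.35
tool_pos: [0.6279, -0.2912, 0.0148]
tcp_rot: [2.165, 2.275, 0.0]
wrist_force: [-0.1, -0.2, 2.5]
width: 0.261
grip_force: 24.6
```

Emit:
{"fn": "drive_tool", "kwargs": {
  "rows": [
    [0, 0, 0, 0, 0, 0, 0],
    [0, 0, 0, 0, 0, 0, 0]
  ]
}}

```text
time: 13.52
tool_pos: [0.6279, -0.2912, 0.0147]
tcp_rot: [2.165, 2.275, 0.0]
wrist_force: [-0.0, 0.1, 3.5]
width: 0.258
grip_force: 24.7
```

```bash
python3 go.py 3 .6276 -.291 .20 .425 -.235 .23 .4252 -.0793 .23
```

```text
t 13.52 az 2.83 tilt 0.001 turn -0.17 (or 179.8) q6 -0.52 w 0.258 grip 24.7 F [-0.   0.1  3.5] [ 0.6279 -0.2912  0.0147]
    [ 0.6276 -0.291   0.2   ] total [ 0.0002 -0.0003 -0.1853] rows 5 each [ 0.     -0.0001 -0.0371]
    [ 0.425 -0.235  0.23 ] total [ 0.0665 -0.1994 -0.03  ] rows 6 each [ 0.0111 -0.0332 -0.005 ]
    [ 0.4252 -0.0793  0.23  ] total [0.1555 0.0083 0.    ] rows 4 each [0.0389 0.0021 0.    ]
alt [ 0.6276 -0.291   0.2   ] total [-0.0002  0.0003 -0.1853] rows 5 each [-0.      0.0001 -0.0371]
```

Emit:
{"fn": "drive_tool", "kwargs": {
  "rows": [
    [0, 0, 0, 0, 0, -0.015, 0],
    [0, 0, 0, 0, 0, -0.04, 0],
    [0, 0, 0, 0, 0, -0.04, 0],
    [0, 0, 0, 0, 0, -0.04, 0],
    [0, 0, 0, 0, 0, -0.04, 0],
    [0, 0, 0, 0.011, -0.034, -0.01, 0],
    [0, 0, 0, 0.011, -0.034, -0.01, 0],
    [0, 0, 0, 0.011, -0.034, -0.01, 0]
  ]
}}

```text
time: 14.18
tool_pos: [0.5232, -0.2629, 0.2211]
tcp_rot: [2.164, 2.275, 0.0]
wrist_force: [-1.1, 0.5, -1.0]
width: 0.259
grip_force: 24.7
```

Emit:
{"fn": "drive_tool", "kwargs": {
  "rows": [
    [0, 0, 0, 0.011, -0.034, -0.005, 0],
    [0, 0, 0, 0.011, -0.034, 0, 0],
    [0, 0, 0, 0.011, -0.03, 0, 0],
    [0, 0, 0, 0.039, 0.002, 0, 0],
    [0, 0, 0, 0.039, 0.002, 0, 0],
    [0, 0, 0, 0.039, 0.002, 0, 0],
    [0, 0, 0, 0.03, 0.002, 0, 0],
    [0, 0, 0, 0, 0, 0, 0]
  ]
}}

```text
time: 14.85
tool_pos: [0.4243, -0.0834, 0.2247]
tcp_rot: [-2.161, -2.279, -0.003]
wrist_force: [-0.2, 0.3, -0.7]
width: 0.257
grip_force: 24.8
```

```bash
python3 go.py 3 .4252 -.0793 .0187
```

```text
t 14.85 az 3.05 tilt 0.003 turn 0.05 (or -179.9) q6 -0.31 w 0.257 grip 24.8 F [-0.2  0.3 -0.7] [ 0.4243 -0.0834  0.2247]
    [ 0.4252 -0.0793  0.0187] total [0.0041 0.0012 0.206 ] rows 5 each [0.0008 0.0002 0.0412]
alt [ 0.4252 -0.0793  0.0187] total [-0.0041 -0.0012  0.206 ] rows 5 each [-0.0008 -0.0002  0.0412]
```

Emit:
{"fn": "drive_tool", "kwargs": {
  "rows": [
    [0, 0, 0, 0, 0, 0.035, 0],
    [0, 0, 0, 0, 0, 0.04, 0],
    [0, 0, 0, 0, 0, 0.04, 0],
    [0, 0, 0, 0, 0, 0.04, 0],
    [0, 0, 0, 0, 0, 0.025, 0],
    [0, 0, 0, 0, 0, 0.012, 0],
    [0, 0, 0, 0, 0, 0.006, 0],
    [0, 0, 0, 0, 0, 0.003, 0]
  ]
}}

```text
time: 15.52
tool_pos: [0.4245, -0.088, 0.0225]
tcp_rot: [-2.165, -2.274, 0.002]
wrist_force: [-0.2, -0.1, -0.1]
width: 0.261
grip_force: 24.8
```

Emit:
{"fn": "drive_tool", "kwargs": {
  "rows": [
    [0, 0, 0, 0, 0, 0, 0],
    [0, 0, 0, 0, 0, 0, 0]
  ]
}}

```text
time: 15.68
tool_pos: [0.4264, -0.0883, 0.0244]
tcp_rot: [2.165, 2.274, 0.002]
wrist_force: [-0.5, 0.5, -0.9]
width: 0.261
grip_force: 24.8
```

Emit:
{"fn": "drive_tool", "kwargs": {
  "rows": [
    [0, 0, 0, 0.008, 0, 0, 0],
    [0, 0, 0, 0, 0, 0.003, 0],
    [0, 0, 0, 0, 0, 0.002, 0],
    [0, 0, 0, 0, 0, 0, 0]
  ]
}}

```text
time: 16.02
tool_pos: [0.4247, -0.0796, 0.0182]
tcp_rot: [2.165, 2.276, 0.0]
wrist_force: [-0.3, 0.4, -0.3]
width: 0.26
grip_force: 24.8
```

Emit:
{"fn": "drive_tool", "kwargs": {
  "rows": [
    [0, 0, 0, 0, 0, 0.0008, 0],
    [0, 0, 0, 0, 0, 0, 0],
    [0, 0, 0, 0, 0, 0, 0]
  ]
}}

```text
time: 16.27
tool_pos: [0.4249, -0.0797, 0.0177]
tcp_rot: [-2.166, -2.276, -0.0]
wrist_force: [-1.6, 1.8, 5.5]
width: 0.261
grip_force: 25.1
```

Emit:
{"fn": "drive_tool", "kwargs": {
  "rows": [
    [0, 0, 0, 0, 0, -0.0005, 0.27],
    [0, 0, 0, 0, 0, 0, 0.33],
    [0, 0, 0, 0, 0, 0, 0.42],
    [0, 0, 0, 0, 0, 0, 0.5],
    [0, 0, 0, 0, 0, 0, 0.5],
    [0, 0, 0, 0, 0, -0.02, 0.5],
    [0, 0, 0, 0, 0, -0.04, 0.5],
    [0, 0, 0, 0, 0, -0.04, 0.5]
  ]
}}

```text
time: 16.93
tool_pos: [0.4225, -0.0793, 0.1171]
tcp_rot: [-2.163, -2.272, 0.004]
wrist_force: [0.8, -0.8, -1.0]
width: 0.501
grip_force: 0.0
```

Emit:
{"fn": "drive_tool", "kwargs": {
  "rows": [
    [0, 0, 0, 0, 0, -0.04, 0.6],
    [0, 0, 0, 0, 0, -0.04, 0.95],
    [0, 0, 0, 0, 0, 0, 0.95]
  ]
}}

```text
time: 17.18
tool_pos: [0.4303, -0.0812, 0.207]
tcp_rot: [2.156, 2.266, 0.012]
wrist_force: [1.0, -0.9, -0.0]
width: 0.866
grip_force: 0.0
```

```bash
python3 wr.py pics/w5.png; python3 go.py 3 .43 -.20 .21 .5135 -.3137 .15 .5135 -.3137 .045
```

```text
t 17.23 az 2.84 tilt 0.011 turn -0.16 (or 179.8) q6 -0.29 w 0.938 grip 0.0 F [ 0.3 -0.7 -0.4] [ 0.4286 -0.0808  0.2035]
    [ 0.43 -0.2   0.21] total [-0.1191 -0.0049 -0.0065] rows 3 each [-0.0397 -0.0016 -0.0022]
    [ 0.5135 -0.3137  0.15  ] total [-0.1179  0.0774  0.06  ] rows 4 each [-0.0295  0.0194  0.015 ]
    [ 0.5135 -0.3137  0.045 ] total [0.    0.    0.105] rows 3 each [0.    0.    0.035]
alt [ 0.43 -0.2   0.21] total [ 0.1191  0.0049 -0.0065] rows 3 each [ 0.0397  0.0016 -0.0022]
```

View pics/w5.png

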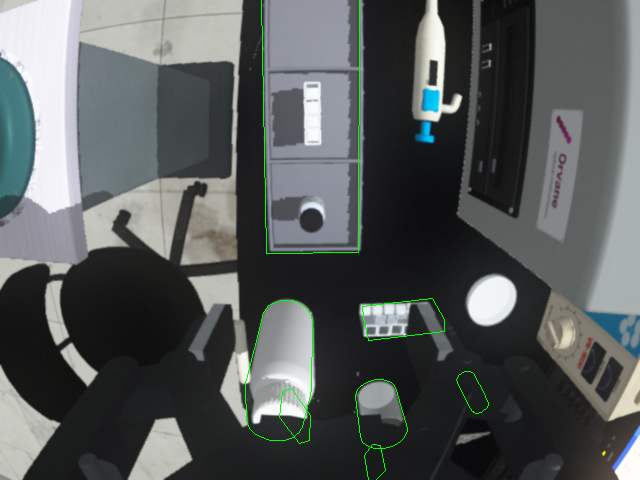

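The vial stands at (312,215) in the end compartment with strip four in the middle. The beaker is next.

Emit:
{"fn": "drive_tool", "kwargs": {
  "rows": [
    [0, 0, 0, -0.039, -0.002, -0.002, 0.95],
    [0, 0, 0, -0.039, -0.002, -0.002, 0.95],
    [0, 0, 0, -0.039, -0.001, -0.002, 0.95],
    [0, 0, 0, -0.03, 0.019, 0, 0.95],
    [0, 0, 0, -0.03, 0.02, 0.005, 0.95],
    [0, 0, 0, -0.03, 0.02, 0.015, 0.95],
    [0, 0, 0, -0.03, 0.02, 0.02, 0.95],
    [0, 0, 0, 0, 0, 0.01, 0.95]
  ]
}}

```text
time: 17.9
tool_pos: [0.5117, -0.3168, 0.1485]
tcp_rot: [-2.167, -2.272, 0.002]
wrist_force: [-1.2, -0.1, -0.3]
width: 0.951
grip_force: 0.0
```

Emit:
{"fn": "drive_tool", "kwargs": {
  "rows": [
    [0, 0, 0, 0, 0, 0, 0.95],
    [0, 0, 0, 0, 0, 0, 0.95]
  ]
}}

```text
time: 18.07
tool_pos: [0.5084, -0.3116, 0.1509]
tcp_rot: [-2.162, -2.271, 0.001]
wrist_force: [0.2, 0.4, 0.9]
width: 0.947
grip_force: 0.0
```

```bash
python3 go.py 3 .5135 -.3137 .03
```

```text
t 18.07 az 2.81 tilt 0.006 turn -0.19 (or 179.8) q6 -0.64 w 0.947 grip 0.0 F [0.2 0.4 0.9] [ 0.5084 -0.3116  0.1509]
    [ 0.5135 -0.3137  0.03  ] total [-0.0024  0.005   0.1209] rows 3 each [-0.0008  0.0017  0.0403]
alt [ 0.5135 -0.3137  0.03  ] total [ 0.0024 -0.005   0.1209] rows 3 each [ 0.0008 -0.0017  0.0403]
```

Emit:
{"fn": "drive_tool", "kwargs": {
  "rows": [
    [0, 0, 0, -0.001, 0.004, 0.015, 0.95],
    [0, 0, 0, -0.001, 0.001, 0.035, 0.95],
    [0, 0, 0, 0, 0, 0.035, 0.95],
    [0, 0, 0, 0, 0, 0.025, 0.95],
    [0, 0, 0, 0, 0, 0.012, 0.95],
    [0, 0, 0, 0, 0, 0.004, 0.95],
    [0, 0, 0, 0, 0, 0, 0.95],
    [0, 0, 0, 0, 0, 0, 0.95]
  ]
}}

```text
time: 18.73
tool_pos: [0.5167, -0.3151, 0.03]
tcp_rot: [2.163, 2.274, 0.001]
wrist_force: [0.0, -1.1, 0.4]
width: 0.948
grip_force: 0.0
```

Emit:
{"fn": "drive_tool", "kwargs": {
  "rows": [
    [0, 0, 0, 0, 0, 0, 0.9],
    [0, 0, 0, 0, 0, 0, 0.85],
    [0, 0, 0, 0, 0, 0, 0.8]
  ]
}}

```text
time: 18.98
tool_pos: [0.5165, -0.3153, 0.0296]
tcp_rot: [2.164, 2.274, 0.001]
wrist_force: [0.2, 0.2, -0.0]
width: 0.799
grip_force: 0.0
```

```bash
python3 go.py 3 .5135 -.3137 .024
```

```text
t 18.98 az 2.84 tilt 0.003 turn -0.16 (or 179.8) q6 -0.64 w 0.799 grip 0.0 F [ 0.2  0.2 -0. ] [ 0.5165 -0.3153  0.0296]
    [ 0.5135 -0.3137  0.024 ] total [ 0.0018 -0.003   0.0056] rows 1 each [ 0.0018 -0.003   0.0056]
alt [ 0.5135 -0.3137  0.024 ] total [-0.0018  0.003   0.0056] rows 1 each [-0.0018  0.003   0.0056]
```

Emit:
{"fn": "drive_tool", "kwargs": {
  "rows": [
    [0, 0, 0, 0.001, -0.003, 0.004, 0.8],
    [0, 0, 0, 0, 0, 0.001, 0.75],
    [0, 0, 0, 0, 0, 0, 0.7],
    [0, 0, 0, 0, 0, 0, 0.66],
    [0, 0, 0, 0, 0, 0, 0.62],
    [0, 0, 0, 0, 0, 0, 0.58],
    [0, 0, 0, 0, 0, 0, 0.5],
    [0, 0, 0, 0, 0, 0, 0.4]
  ],
  "force": 22
}}

```text
time: 19.65
tool_pos: [0.5125, -0.3138, 0.0229]
tcp_rot: [2.166, 2.275, 0.0]
wrist_force: [1.0, -0.5, 0.9]
width: 0.595
grip_force: 23.0
```

Emit:
{"fn": "drive_tool", "kwargs": {
  "rows": [
    [0, 0, 0, 0, 0, 0, 0.4],
    [0, 0, 0, 0, 0, 0, 0.4],
    [0, 0, 0, 0, 0, 0, 0.4]
  ]
}}

```text
time: 19.9
tool_pos: [0.5126, -0.3138, 0.023]
tcp_rot: [2.166, 2.275, 0.0]
wrist_force: [0.2, -0.3, 0.4]
width: 0.596
grip_force: 23.0
```

```bash
python3 go.py 3 .5135 -.3137 .24  .415 -.235 .24 .4154 .0887 .24
```

```text
t 19.90 az 2.83 tilt 0.000 turn -0.17 (or 179.8) q6 -0.64 w 0.596 grip 23.0 F [ 0.2 -0.3  0.4] [ 0.5126 -0.3138  0.023 ]
    [ 0.5135 -0.3137  0.24  ] total [ 1.00e-04  9.00e-04 -2.17e-01] rows 6 each [ 0.      0.0002 -0.0362]
    [ 0.415 -0.235  0.24 ] total [ 0.0837 -0.0942  0.    ] rows 4 each [ 0.0209 -0.0236  0.    ]
    [0.4154 0.0887 0.24  ] total [0.3232 0.0173 0.    ] rows 8 each [0.0404 0.0022 0.    ]
alt [ 0.5135 -0.3137  0.24  ] total [-1.00e-04 -9.00e-04 -2.17e-01] rows 6 each [-0.     -0.0002 -0.0362]
```

Emit:
{"fn": "drive_tool", "kwargs": {
  "rows": [
    [0, 0, 0, 0, 0, -0.015, 0.4],
    [0, 0, 0, 0, 0, -0.035, 0.4],
    [0, 0, 0, 0, 0, -0.04, 0.4],
    [0, 0, 0, 0, 0, -0.04, 0.4],
    [0, 0, 0, 0, 0, -0.04, 0.4],
    [0, 0, 0, 0, 0, -0.03, 0.4],
    [0, 0, 0, 0.01, -0.012, -0.015, 0.4],
    [0, 0, 0, 0.021, -0.024, 0, 0.4]
  ]
}}

```text
time: 20.57
tool_pos: [0.4789, -0.2876, 0.2438]
tcp_rot: [2.158, 2.267, 0.003]
wrist_force: [-0.6, -0.3, -0.4]
width: 0.594
grip_force: 23.2
```

Emit:
{"fn": "drive_tool", "kwargs": {
  "rows": [
    [0, 0, 0, 0.021, -0.024, 0, 0.4],
    [0, 0, 0, 0.021, -0.024, 0, 0.4],
    [0, 0, 0, 0.025, -0.012, 0, 0.4],
    [0, 0, 0, 0.035, 0.002, 0, 0.4],
    [0, 0, 0, 0.04, 0.002, 0, 0.4],
    [0, 0, 0, 0.04, 0.002, 0, 0.4],
    [0, 0, 0, 0.04, 0.002, 0, 0.4],
    [0, 0, 0, 0.04, 0.002, 0, 0.4]
  ]
}}

```text
time: 21.23
tool_pos: [0.4112, -0.0238, 0.2378]
tcp_rot: [2.167, 2.274, 0.0]
wrist_force: [1.0, 0.6, -0.9]
width: 0.595
grip_force: 23.2
```

Emit:
{"fn": "drive_tool", "kwargs": {
  "rows": [
    [0, 0, 0, 0.04, 0.002, 0, 0.4],
    [0, 0, 0, 0.04, 0.002, 0, 0.4],
    [0, 0, 0, 0.025, 0.001, 0, 0.4],
    [0, 0, 0, 0, 0, 0, 0.4],
    [0, 0, 0, 0, 0, 0, 0.4]
  ]
}}

```text
time: 21.65
tool_pos: [0.4113, 0.0808, 0.2376]
tcp_rot: [-2.162, -2.28, 0.001]
wrist_force: [-0.2, -0.5, -1.1]
width: 0.599
grip_force: 23.2
```

```bash
python3 go.py 3 .4154 .0887 .06
```

```text
t 21.65 az 3.05 tilt 0.001 turn 0.05 (or -180.0) q6 0.08 w 0.599 grip 23.2 F [-0.2 -0.5 -1.1] [0.4113 0.0808 0.2376]
    [0.4154 0.0887 0.06  ] total [0.0077 0.0045 0.1776] rows 5 each [0.0015 0.0009 0.0355]
alt [0.4154 0.0887 0.06  ] total [-0.0077 -0.0045  0.1776] rows 5 each [-0.0015 -0.0009  0.0355]
```

Emit:
{"fn": "drive_tool", "kwargs": {
  "rows": [
    [0, 0, 0, 0.004, 0.002, 0.015, 0.4],
    [0, 0, 0, 0.003, 0.002, 0.035, 0.4],
    [0, 0, 0, 0, 0, 0.04, 0.4],
    [0, 0, 0, 0, 0, 0.04, 0.4],
    [0, 0, 0, 0, 0, 0.03, 0.4],
    [0, 0, 0, 0, 0, 0.017, 0.4],
    [0, 0, 0, 0, 0, 0, 0.4],
    [0, 0, 0, 0, 0, 0, 0.4]
  ]
}}

```text
time: 22.32
tool_pos: [0.4145, 0.0856, 0.06]
tcp_rot: [-2.167, -2.273, 0.004]
wrist_force: [0.3, 0.1, -0.6]
width: 0.594
grip_force: 23.3
```

```bash
python3 go.py 3 .4154 .0887 .026
```

```text
t 22.32 az 2.74 tilt 0.003 turn -0.26 (or 179.7) q6 0.10 w 0.594 grip 23.3 F [ 0.3  0.1 -0.6] [0.4145 0.0856 0.06  ]
    [0.4154 0.0887 0.026 ] total [0.003  0.0011 0.034 ] rows 1 each [0.003  0.0011 0.034 ]
alt [0.4154 0.0887 0.026 ] total [-0.003  -0.0011  0.034 ] rows 1 each [-0.003  -0.0011  0.034 ]
```

Emit:
{"fn": "drive_tool", "kwargs": {
  "rows": [
    [0, 0, 0, 0.002, 0, 0.01, 0.4],
    [0, 0, 0, 0.001, 0, 0.01, 0.4],
    [0, 0, 0, 0, 0, 0.006, 0.4],
    [0, 0, 0, 0, 0, 0.003, 0.4],
    [0, 0, 0, 0, 0, 0.002, 0.4],
    [0, 0, 0, 0, 0, 0.001, 0.4],
    [0, 0, 0, 0, 0, 0, 0.4],
    [0, 0, 0, 0, 0, 0, 0.4]
  ]
}}

```text
time: 22.98
tool_pos: [0.4156, 0.09, 0.0291]
tcp_rot: [2.165, 2.276, 0.001]
wrist_force: [-0.8, 0.0, -0.2]
width: 0.593
grip_force: 23.3
```

Emit:
{"fn": "drive_tool", "kwargs": {
  "rows": [
    [0, 0, 0, 0, 0, 0.0008, 0.4],
    [0, 0, 0, 0, 0, 0, 0.4],
    [0, 0, 0, 0, 0, 0, 0.4]
  ]
}}

```text
time: 23.23
tool_pos: [0.4155, 0.09, 0.0282]
tcp_rot: [2.166, 2.276, 0.0]
wrist_force: [0.1, -0.2, -1.4]
width: 0.595
grip_force: 23.3
```

Emit:
{"fn": "drive_tool", "kwargs": {
  "rows": [
    [0, 0, 0, 0, 0, 0.001, 0.4],
    [0, 0, 0, 0, 0, 0, 0.4],
    [0, 0, 0, 0, 0, 0.0005, 0.4],
    [0, 0, 0, 0, 0, 0, 0.4],
    [0, 0, 0, 0, 0, 0, 0.4]
  ]
}}

```text
time: 23.65
tool_pos: [0.4153, 0.0899, 0.0265]
tcp_rot: [-2.166, -2.276, 0.0]
wrist_force: [0.8, 0.3, -1.0]
width: 0.594
grip_force: 23.3
```

Emit:
{"fn": "drive_tool", "kwargs": {
  "rows": [
    [0, 0, 0, 0, 0, 0.0006, 0.4],
    [0, 0, 0, 0, 0, 0, 0.4],
    [0, 0, 0, 0, 0, 0, 0.4]
  ]
}}

```text
time: 23.9
tool_pos: [0.4154, 0.0899, 0.026]
tcp_rot: [2.166, 2.276, 0.0]
wrist_force: [1.0, -0.5, 0.5]
width: 0.594
grip_force: 23.3
```

Emit:
{"fn": "drive_tool", "kwargs": {
  "rows": [
    [0, 0, 0, 0, 0, 0.0004, 0.5],
    [0, 0, 0, 0, 0, 0, 0.61],
    [0, 0, 0, 0, 0, 0, 0.65],
    [0, 0, 0, 0, 0, 0, 0.72],
    [0, 0, 0, 0, 0, 0, 0.8],
    [0, 0, 0, 0, 0, 0, 0.85],
    [0, 0, 0, 0, 0, -0.01, 0.85],
    [0, 0, 0, 0, 0, -0.02, 0.85]
  ]
}}

```text
time: 24.57
tool_pos: [0.4128, 0.0895, 0.0541]
tcp_rot: [-2.163, -2.273, 0.007]
wrist_force: [-0.2, 0.0, 1.1]
width: 0.851
grip_force: 0.0
```

Emit:
{"fn": "drive_tool", "kwargs": {
  "rows": [
    [0, 0, 0, 0, 0, -0.04, 0.85],
    [0, 0, 0, 0, 0, -0.04, 0.95],
    [0, 0, 0, 0, 0, -0.04, 0.95],
    [0, 0, 0, 0, 0, -0.04, 0.95],
    [0, 0, 0, 0, 0, -0.03, 0.95],
    [0, 0, 0, 0, 0, 0, 0.95]
  ]
}}

```text
time: 25.07
tool_pos: [0.4197, 0.0907, 0.2545]
tcp_rot: [2.16, 2.269, 0.018]
wrist_force: [1.6, -0.3, 0.8]
width: 0.95
grip_force: 0.0
```

```bash
python3 wr.py pics/w6.png; python3 go.py 3 .4028 -.21 .24 .4028 -.21 .18; python3 go.py -27 .4028 -.21 .24
```

```text
t 25.12 az 2.83 tilt 0.010 turn -0.17 (or 179.8) q6 0.11 w 0.952 grip 0.0 F [-0.2  0.3  0.2] [0.4182 0.0904 0.2511]
    [ 0.4028 -0.21    0.24  ] total [-0.2992 -0.0311  0.0111] rows 8 each [-0.0374 -0.0039  0.0014]
    [ 0.4028 -0.21    0.18  ] total [0.   0.   0.06] rows 2 each [0.   0.   0.03]
alt [ 0.4028 -0.21    0.24  ] total [0.2992 0.0311 0.0111] rows 8 each [0.0374 0.0039 0.0014]
t 25.12 az 2.83 tilt 0.010 turn 29.83 (or -150.2) q6 0.11 w 0.952 grip 0.0 F [-0.2  0.3  0.2] [0.4182 0.0904 0.2511]
    [ 0.4028 -0.21    0.24  ] total [-0.2746  0.1227  0.0111] rows 8 each [-0.0343  0.0153  0.0014]
alt [ 0.4028 -0.21    0.24  ] total [ 0.2746 -0.1227  0.0111] rows 8 each [ 0.0343 -0.0153  0.0014]
```

View pics/w6.png

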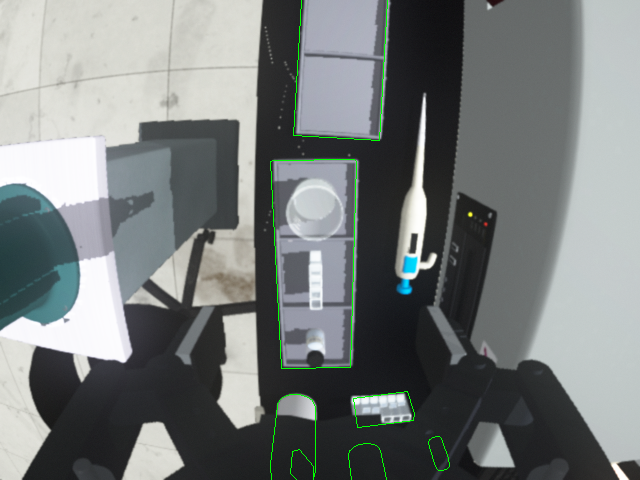

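Beaker (315,208), strip four (316,280) and vial (316,345) all stand upright in their compartments. The bottle is next.

Emit:
{"fn": "drive_tool", "kwargs": {
  "rows": [
    [0, 0, 0, -0.037, -0.004, 0, 1],
    [0, 0, 0, -0.037, -0.004, 0, 1],
    [0, 0, 0, -0.037, -0.004, 0, 1],
    [0, 0, 0, -0.037, -0.004, 0, 1],
    [0, 0, 0, -0.037, -0.004, 0, 1],
    [0, 0, 0, -0.037, -0.004, 0, 1],
    [0, 0, 0, -0.037, -0.003, 0, 1],
    [0, 0, 0, -0.037, -0.003, 0, 1]
  ]
}}

```text
time: 25.78
tool_pos: [0.3985, -0.2084, 0.2443]
tcp_rot: [-2.165, -2.274, 0.001]
wrist_force: [0.7, -0.3, 0.7]
width: 1.0
grip_force: 0.0
```

Emit:
{"fn": "drive_tool", "kwargs": {
  "rows": [
    [0, 0, 0, 0, 0, 0, 1],
    [0, 0, 0, 0, 0, 0, 1]
  ]
}}

```text
time: 25.95
tool_pos: [0.3987, -0.2083, 0.2442]
tcp_rot: [-2.169, -2.269, 0.001]
wrist_force: [-0.3, -0.5, -1.3]
width: 1.0
grip_force: 0.0
```

```bash
python3 wr.py pics/w7.png; python3 go.py 3 .4028 -.21 .17
```

```text
t 26.00 az 2.70 tilt 0.003 turn -0.30 (or 179.7) q6 -0.58 w 0.999 grip 0.0 F [-0.2  0.5  0.3] [ 0.3989 -0.2071  0.2442]
    [ 0.4028 -0.21    0.17  ] total [-0.0031  0.0037  0.0742] rows 2 each [-0.0015  0.0019  0.0371]
alt [ 0.4028 -0.21    0.17  ] total [ 0.0031 -0.0037  0.0742] rows 2 each [ 0.0015 -0.0019  0.0371]
```

View pics/w7.png

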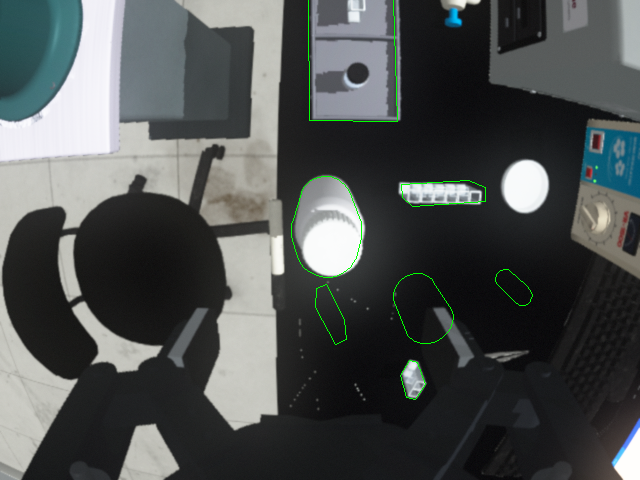

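Emit:
{"fn": "drive_tool", "kwargs": {
  "rows": [
    [0, 0, 0, -0.003, 0.0055, 0.01, 1],
    [0, 0, 0, 0, 0, 0.03, 1],
    [0, 0, 0, 0, 0, 0.035, 1],
    [0, 0, 0, 0, 0, 0.035, 1],
    [0, 0, 0, 0, 0, 0.025, 1],
    [0, 0, 0, 0, 0, 0.012, 1],
    [0, 0, 0, 0, 0, 0, 1],
    [0, 0, 0, 0, 0, 0, 1]
  ]
}}

```text
time: 26.67
tool_pos: [0.4051, -0.2081, 0.0973]
tcp_rot: [-2.161, -2.276, 0.001]
wrist_force: [-0.0, -0.5, -0.2]
width: 0.998
grip_force: 0.0
```

```bash
python3 go.py 3 .4045 -.21 .0815
```

```text
t 26.67 az 2.96 tilt 0.003 turn -0.04 (or 180.0) q6 -0.58 w 0.998 grip 0.0 F [-0.  -0.5 -0.2] [ 0.4051 -0.2081  0.0973]
    [ 0.4045 -0.21    0.0815] total [-0.0019 -0.0007  0.0158] rows 1 each [-0.0019 -0.0007  0.0158]
alt [ 0.4045 -0.21    0.0815] total [0.0019 0.0007 0.0158] rows 1 each [0.0019 0.0007 0.0158]
```

Emit:
{"fn": "drive_tool", "kwargs": {
  "rows": [
    [0, 0, 0, -0.002, 0, 0.007, 1],
    [0, 0, 0, 0, 0, 0.005, 1],
    [0, 0, 0, 0, 0, 0.003, 0.9],
    [0, 0, 0, 0, 0, 0, 0.85],
    [0, 0, 0, 0, 0, 0, 0.8],
    [0, 0, 0, 0, 0, 0, 0.75],
    [0, 0, 0, 0, 0, 0, 0.7],
    [0, 0, 0, 0, 0, 0, 0.66]
  ],
  "force": 35
}}

```text
time: 27.33
tool_pos: [0.4059, -0.2121, 0.0839]
tcp_rot: [2.166, 2.275, 0.0]
wrist_force: [0.0, 0.1, -0.3]
width: 0.664
grip_force: 0.0
```

Emit:
{"fn": "drive_tool", "kwargs": {
  "rows": [
    [0, 0, 0, 0, 0, 0, 0.62],
    [0, 0, 0, 0, 0, 0, 0.55],
    [0, 0, 0, 0, 0, 0, 0.45],
    [0, 0, 0, 0, 0, 0, 0.45],
    [0, 0, 0, 0, 0, 0, 0.45]
  ]
}}

```text
time: 27.75
tool_pos: [0.406, -0.2122, 0.0842]
tcp_rot: [2.165, 2.275, -0.0]
wrist_force: [-1.7, -0.1, 4.8]
width: 0.616
grip_force: 36.2
```

```bash
python3 go.py 3 .4045 -.21 .21 .436 .289 .21;python3 go.py 0 .4045 -.21 .21 .436 .289 .21
```

```text
t 27.75 az 2.83 tilt 0.001 turn -0.17 (or 179.8) q6 -0.59 w 0.616 grip 36.2 F [-1.7 -0.1  4.8] [ 0.406  -0.2122  0.0842]
    [ 0.4045 -0.21    0.21  ] total [ 0.0022 -0.0014 -0.1258] rows 4 each [ 0.0006 -0.0003 -0.0314]
    [0.436 0.289 0.21 ] total [0.4967 0.0576 0.    ] rows 13 each [0.0382 0.0044 0.    ]
alt [ 0.4045 -0.21    0.21  ] total [-0.0022  0.0014 -0.1258] rows 4 each [-0.0006  0.0003 -0.0314]
t 27.75 az 2.83 tilt 0.001 turn 2.83 (or -177.2) q6 -0.59 w 0.616 grip 36.2 F [-1.7 -0.1  4.8] [ 0.406  -0.2122  0.0842]
    [ 0.4045 -0.21    0.21  ] total [ 0.0022 -0.0015 -0.1258] rows 4 each [ 0.0005 -0.0004 -0.0314]
    [0.436 0.289 0.21 ] total [0.499  0.0315 0.    ] rows 13 each [0.0384 0.0024 0.    ]
alt [ 0.4045 -0.21    0.21  ] total [-0.0022  0.0015 -0.1258] rows 4 each [-0.0005  0.0004 -0.0314]
```

Emit:
{"fn": "drive_tool", "kwargs": {
  "rows": [
    [0, 0, 0, 0, 0, 0, 0.68],
    [0, 0, 0, 0, 0, 0, 0.74],
    [0, 0, 0, 0, -0.001, 0.0025, 0.74],
    [0, 0, 0, 0, 0, 0.002, 0.74],
    [0, 0, 0, 0, 0, 0, 0.68],
    [0, 0, 0, 0, 0, 0, 0.6],
    [0, 0, 0, 0, 0, 0, 0.45],
    [0, 0, 0, 0, 0, 0, 0.45]
  ],
  "force": 35
}}

```text
time: 28.42
tool_pos: [0.4047, -0.2119, 0.0789]
tcp_rot: [-2.166, -2.276, 0.0]
wrist_force: [0.1, 0.6, -0.8]
width: 0.622
grip_force: 34.6
```

Emit:
{"fn": "drive_tool", "kwargs": {
  "rows": [
    [0, 0, 0, 0, 0, 0, 0.45],
    [0, 0, 0, 0, 0, 0, 0.45]
  ]
}}

```text
time: 28.58
tool_pos: [0.4047, -0.2119, 0.079]
tcp_rot: [-2.166, -2.276, 0.0]
wrist_force: [-0.2, 0.3, -0.8]
width: 0.625
grip_force: 34.6
```

Emit:
{"fn": "drive_tool", "kwargs": {
  "rows": [
    [0, 0, 0, 0, 0, -0.01, 0.45],
    [0, 0, 0, 0, 0, -0.02, 0.45],
    [0, 0, 0, 0, 0, -0.03, 0.45],
    [0, 0, 0, 0, 0, -0.035, 0.45],
    [0, 0, 0, 0, 0, -0.025, 0.45],
    [0, 0, 0, 0, 0, -0.012, 0.45],
    [0, 0, 0, 0, 0, 0, 0.45],
    [0, 0, 0, 0, 0, 0, 0.45]
  ]
}}

```text
time: 29.25
tool_pos: [0.4048, -0.212, 0.2112]
tcp_rot: [2.165, 2.275, 0.0]
wrist_force: [-0.1, 0.9, -0.9]
width: 0.623
grip_force: 34.6
```

```bash
python3 wr.py pics/w8.png;python3 go.py 3 .436 .289 .21
```

```text
t 29.30 az 2.83 tilt 0.002 turn -0.17 (or 179.8) q6 -0.59 w 0.623 grip 34.6 F [ 0.1 -0.6 -2.1] [ 0.4039 -0.2115  0.2097]
    [0.436 0.289 0.21 ] total [ 4.981e-01  5.820e-02 -3.000e-04] rows 13 each [ 0.0383  0.0045 -0.    ]
alt [0.436 0.289 0.21 ] total [-4.981e-01 -5.820e-02 -3.000e-04] rows 13 each [-0.0383 -0.0045 -0.    ]
```

View pics/w8.png

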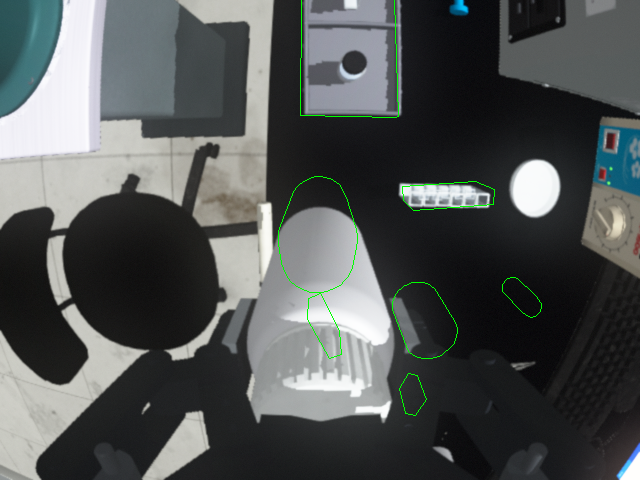

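The bottle hangs upright at (320,310) between the pads. I'll carry it over the long tray.

Emit:
{"fn": "drive_tool", "kwargs": {
  "rows": [
    [0, 0, 0, 0.015, 0.002, 0, 0.45],
    [0, 0, 0, 0.03, 0.003, 0, 0.45],
    [0, 0, 0, 0.038, 0.004, 0, 0.45],
    [0, 0, 0, 0.038, 0.004, 0, 0.45],
    [0, 0, 0, 0.038, 0.004, 0, 0.45],
    [0, 0, 0, 0.038, 0.004, 0, 0.45],
    [0, 0, 0, 0.038, 0.004, 0, 0.45],
    [0, 0, 0, 0.038, 0.004, 0, 0.45]
  ]
}}

```text
time: 29.97
tool_pos: [0.4181, 0.0637, 0.2083]
tcp_rot: [-2.164, -2.273, 0.006]
wrist_force: [1.6, -0.0, -0.9]
width: 0.628
grip_force: 34.6
```

Emit:
{"fn": "drive_tool", "kwargs": {
  "rows": [
    [0, 0, 0, 0.038, 0.005, 0, 0.45],
    [0, 0, 0, 0.038, 0.005, 0, 0.45],
    [0, 0, 0, 0.038, 0.005, 0, 0.45],
    [0, 0, 0, 0.038, 0.005, 0, 0.45],
    [0, 0, 0, 0.038, 0.005, 0, 0.45],
    [0, 0, 0, 0.028, 0.005, 0, 0.45],
    [0, 0, 0, 0.015, 0.003, 0, 0.45],
    [0, 0, 0, 0, 0, 0, 0.45]
  ]
}}

```text
time: 30.63
tool_pos: [0.4406, 0.2985, 0.2084]
tcp_rot: [-2.161, -2.278, 0.006]
wrist_force: [-0.1, -0.2, -0.9]
width: 0.621
grip_force: 34.6
```

```bash
python3 go.py 3 .436 .289 .082
```

```text
t 30.63 az 3.01 tilt 0.004 turn 0.01 (or -180.0) q6 0.50 w 0.621 grip 34.6 F [-0.1 -0.2 -0.9] [0.4406 0.2985 0.2084]
    [0.436 0.289 0.082] total [-0.0092 -0.005   0.1264] rows 4 each [-0.0023 -0.0013  0.0316]
alt [0.436 0.289 0.082] total [0.0092 0.005  0.1264] rows 4 each [0.0023 0.0013 0.0316]
```

Emit:
{"fn": "drive_tool", "kwargs": {
  "rows": [
    [0, 0, 0, -0.005, -0.003, 0.01, 0.45],
    [0, 0, 0, -0.004, -0.002, 0.025, 0.45],
    [0, 0, 0, 0, 0, 0.03, 0.45],
    [0, 0, 0, 0, 0, 0.02, 0.45],
    [0, 0, 0, 0, 0, 0.01, 0.45],
    [0, 0, 0, 0, 0, 0.005, 0.45],
    [0, 0, 0, 0, 0, 0, 0.45],
    [0, 0, 0, 0, 0, 0, 0.45]
  ]
}}

```text
time: 31.3
tool_pos: [0.4376, 0.2868, 0.1117]
tcp_rot: [2.167, 2.274, 0.001]
wrist_force: [-0.5, 0.8, -0.8]
width: 0.623
grip_force: 34.6
```

```bash
python3 go.py 3 .436 .289 .082
```

```text
t 31.30 az 2.78 tilt 0.001 turn -0.22 (or 179.8) q6 0.48 w 0.623 grip 34.6 F [-0.5  0.8 -0.8] [0.4376 0.2868 0.1117]
    [0.436 0.289 0.082] total [ 0.0023 -0.0015  0.0297] rows 1 each [ 0.0023 -0.0015  0.0297]
alt [0.436 0.289 0.082] total [-0.0023  0.0015  0.0297] rows 1 each [-0.0023  0.0015  0.0297]
```

Emit:
{"fn": "drive_tool", "kwargs": {
  "rows": [
    [0, 0, 0, 0.002, -0.0015, 0.01, 0.45],
    [0, 0, 0, 0, 0, 0.008, 0.45],
    [0, 0, 0, 0, 0, 0.005, 0.45],
    [0, 0, 0, 0, 0, 0.003, 0.45],
    [0, 0, 0, 0, 0, 0.002, 0.45],
    [0, 0, 0, 0, 0, 0, 0.45],
    [0, 0, 0, 0, 0, 0, 0.45]
  ]
}}

```text
time: 31.88
tool_pos: [0.4355, 0.2893, 0.083]
tcp_rot: [2.166, 2.276, -0.0]
wrist_force: [-0.2, 0.9, -0.2]
width: 0.624
grip_force: 34.6
```

Emit:
{"fn": "drive_tool", "kwargs": {
  "rows": [
    [0, 0, 0, 0, 0, 0.0008, 0.45],
    [0, 0, 0, 0, 0, 0, 0.45],
    [0, 0, 0, 0, 0, 0, 0.45]
  ]
}}

```text
time: 32.13
tool_pos: [0.4357, 0.2893, 0.0825]
tcp_rot: [2.166, 2.276, 0.001]
wrist_force: [0.2, -0.3, -0.7]
width: 0.62
grip_force: 34.6
```

Emit:
{"fn": "drive_tool", "kwargs": {
  "rows": [
    [0, 0, 0, 0, 0, 0.0005, 0.45],
    [0, 0, 0, 0, 0, 0, 0.45],
    [0, 0, 0, 0, 0, 0, 0.45]
  ]
}}

```text
time: 32.38
tool_pos: [0.4355, 0.2892, 0.0818]
tcp_rot: [-2.166, -2.276, -0.0]
wrist_force: [-0.5, -0.2, 0.2]
width: 0.621
grip_force: 34.6
```

Emit:
{"fn": "drive_tool", "kwargs": {
  "rows": [
    [0, 0, 0, 0, 0, 0.0005, 0.45],
    [0, 0, 0, 0, 0, 0, 0.45],
    [0, 0, 0, 0, 0, 0, 0.45]
  ]
}}

```text
time: 32.63
tool_pos: [0.4356, 0.2892, 0.0817]
tcp_rot: [2.166, 2.276, 0.0]
wrist_force: [-1.6, -0.1, 3.3]
width: 0.621
grip_force: 35.1
```

Emit:
{"fn": "drive_tool", "kwargs": {
  "rows": [
    [0, 0, 0, 0, 0, 0, 0.6],
    [0, 0, 0, 0, 0, 0, 0.65],
    [0, 0, 0, 0, 0, 0, 0.7],
    [0, 0, 0, 0, 0, 0, 0.8],
    [0, 0, 0, 0, 0, 0, 0.9],
    [0, 0, 0, 0, 0, 0, 0.95],
    [0, 0, 0, 0, 0, -0.015, 0.95],
    [0, 0, 0, 0, 0, -0.035, 0.95]
  ]
}}

```text
time: 33.3
tool_pos: [0.4316, 0.2868, 0.1265]
tcp_rot: [-2.164, -2.273, 0.017]
wrist_force: [0.3, 0.3, -1.1]
width: 0.947
grip_force: 0.0
```

Emit:
{"fn": "drive_tool", "kwargs": {
  "rows": [
    [0, 0, 0, 0, 0, -0.04, 0.95],
    [0, 0, 0, 0, 0, -0.04, 0.95],
    [0, 0, 0, 0, 0, -0.025, 0.95],
    [0, 0, 0, 0, 0, 0, 0.95],
    [0, 0, 0, 0, 0, 0, 0.95]
  ]
}}

```text
time: 33.72
tool_pos: [0.4368, 0.2899, 0.2387]
tcp_rot: [2.165, 2.275, 0.008]
wrist_force: [0.1, -1.2, -0.2]
width: 0.949
grip_force: 0.0
```

```bash
python3 wr.py pics/w9.png; python3 go.py -18 .42 .1 .23 .43 -.20 .23 .5236 -.4246 .12
```

```text
t 33.77 az 2.83 tilt 0.001 turn 20.83 (or -159.2) q6 0.49 w 0.948 grip 0.0 F [-0.3  0.1 -0.3] [0.4355 0.2892 0.2364]
    [0.42 0.1  0.23] total [-0.1847  0.0437  0.0064] rows 5 each [-0.0369  0.0087  0.0013]
    [ 0.43 -0.2   0.23] total [-0.2822  0.1022  0.    ] rows 8 each [-0.0353  0.0128  0.    ]
    [ 0.5236 -0.4246  0.12  ] total [-0.1847  0.1584  0.11  ] rows 7 each [-0.0264  0.0226  0.0157]
alt [0.42 0.1  0.23] total [ 0.1847 -0.0437  0.0064] rows 5 each [ 0.0369 -0.0087  0.0013]
```

View pics/w9.png

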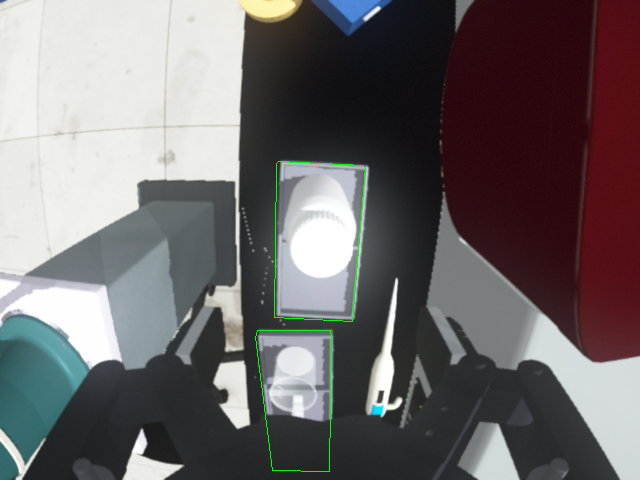

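The bottle stands upright in the far compartment of the short tray, cap at (322,245). Strip two is next.

Emit:
{"fn": "drive_tool", "kwargs": {
  "rows": [
    [0, 0, 7, 0, 0, 0, 0.7],
    [0, 0, 7, 0, 0, 0, 0.6],
    [0, 0, 7, 0, 0, 0, 0.6],
    [0, 0, 0, -0.037, 0.009, 0, 0.6],
    [0, 0, 0, -0.037, 0.009, 0, 0.6],
    [0, 0, 0, -0.037, 0.009, 0, 0.6],
    [0, 0, 0, -0.037, 0.009, 0, 0.6],
    [0, 0, 0, -0.037, 0.009, 0, 0.6]
  ]
}}

```text
time: 34.43
tool_pos: [0.4184, 0.0977, 0.2334]
tcp_rot: [-2.542, -1.843, 0.007]
wrist_force: [0.2, -1.3, 0.5]
width: 0.6
grip_force: 0.0
```

Emit:
{"fn": "drive_tool", "kwargs": {
  "rows": [
    [0, 0, 0, -0.035, 0.013, 0, 0.6],
    [0, 0, 0, -0.035, 0.013, 0, 0.6],
    [0, 0, 0, -0.035, 0.013, 0, 0.6],
    [0, 0, 0, -0.035, 0.013, 0, 0.6],
    [0, 0, 0, -0.035, 0.013, 0, 0.6],
    [0, 0, 0, -0.035, 0.013, 0, 0.6],
    [0, 0, 0, -0.035, 0.013, 0, 0.6],
    [0, 0, 0, -0.035, 0.013, 0, 0.6]
  ]
}}

```text
time: 35.1
tool_pos: [0.4303, -0.2003, 0.2335]
tcp_rot: [-2.541, -1.84, 0.003]
wrist_force: [0.4, -0.1, -0.4]
width: 0.604
grip_force: 0.0
```

Emit:
{"fn": "drive_tool", "kwargs": {
  "rows": [
    [0, 0, 0, -0.026, 0.023, 0.01, 0.6],
    [0, 0, 0, -0.026, 0.023, 0.01, 0.6],
    [0, 0, 0, -0.026, 0.023, 0.01, 0.6],
    [0, 0, 0, -0.026, 0.023, 0.015, 0.6],
    [0, 0, 0, -0.026, 0.023, 0.02, 0.6],
    [0, 0, 0, -0.013, 0.01, 0.02, 0.6],
    [0, 0, 0, 0, 0, 0.02, 0.6],
    [0, 0, 0, 0, 0, 0, 0.6]
  ]
}}

```text
time: 35.77
tool_pos: [0.5019, -0.3717, 0.1227]
tcp_rot: [-2.535, -1.833, 0.006]
wrist_force: [-1.8, 0.4, -1.2]
width: 0.601
grip_force: 0.0
```

```bash
python3 wr.py pics/w10.png; python3 go.py -18 .5236 -.4246 .017
```

```text
t 35.82 az -18.21 tilt 0.011 turn -0.21 (or 179.8) q6 -0.36 w 0.600 grip 0.0 F [-0.7  0.3 -0.4] [ 0.5028 -0.3716  0.1253]
    [ 0.5236 -0.4246  0.017 ] total [-0.0439  0.0362  0.1083] rows 3 each [-0.0146  0.0121  0.0361]
alt [ 0.5236 -0.4246  0.017 ] total [ 0.0439 -0.0362  0.1083] rows 3 each [ 0.0146 -0.0121  0.0361]
```

View pics/w10.png

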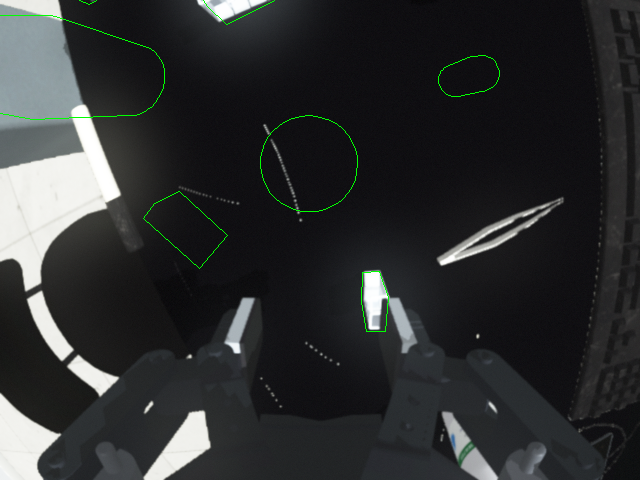

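Strip two shows at (375,300) with its flat sides parallel to the pads, matching the fit.

Emit:
{"fn": "drive_tool", "kwargs": {
  "rows": [
    [0, 0, 0, -0.022, 0.018, 0, 0.6],
    [0, 0, 0, -0.022, 0.018, 0, 0.6],
    [0, 0, 0, 0, 0, 0.02, 0.6],
    [0, 0, 0, 0, 0, 0.02, 0.6],
    [0, 0, 0, 0, 0, 0, 0.6],
    [0, 0, 0, 0, 0, 0, 0.6]
  ]
}}

```text
time: 36.32
tool_pos: [0.5256, -0.4253, 0.0901]
tcp_rot: [-2.541, -1.841, 0.001]
wrist_force: [0.3, -0.3, 0.8]
width: 0.603
grip_force: 0.0
```

```bash
python3 go.py -18 .5236 -.4246 .018
```

```text
t 36.32 az -18.13 tilt 0.004 turn -0.13 (or 179.9) q6 -0.40 w 0.603 grip 0.0 F [ 0.3 -0.3  0.8] [ 0.5256 -0.4253  0.0901]
    [ 0.5236 -0.4246  0.018 ] total [ 0.     -0.0021  0.0721] rows 2 each [ 0.     -0.001   0.0361]
alt [ 0.5236 -0.4246  0.018 ] total [-0.      0.0021  0.0721] rows 2 each [-0.      0.001   0.0361]
```

Emit:
{"fn": "drive_tool", "kwargs": {
  "rows": [
    [0, 0, 0, 0, -0.001, 0.02, 0.6],
    [0, 0, 0, 0, -0.001, 0.025, 0.6],
    [0, 0, 0, 0, 0, 0.015, 0.6],
    [0, 0, 0, 0, 0, 0.006, 0.6],
    [0, 0, 0, 0, 0, 0, 0.6],
    [0, 0, 0, 0, 0, 0, 0.6]
  ]
}}

```text
time: 36.82
tool_pos: [0.5253, -0.4264, 0.0261]
tcp_rot: [2.544, 1.843, 0.0]
wrist_force: [-0.2, 0.1, 0.8]
width: 0.6
grip_force: 0.0
```

```bash
python3 go.py -18 .5236 -.4246 .018
```

```text
t 36.82 az -18.15 tilt 0.001 turn -0.15 (or 179.9) q6 -0.40 w 0.600 grip 0.0 F [-0.2  0.1  0.8] [ 0.5253 -0.4264  0.0261]
    [ 0.5236 -0.4246  0.018 ] total [ 0.0012 -0.0022  0.0081] rows 1 each [ 0.0012 -0.0022  0.0081]
alt [ 0.5236 -0.4246  0.018 ] total [-0.0012  0.0022  0.0081] rows 1 each [-0.0012  0.0022  0.0081]
```

Emit:
{"fn": "drive_tool", "kwargs": {
  "rows": [
    [0, 0, 0, 0.0012, -0.002, 0.005, 0.6],
    [0, 0, 0, 0, 0, 0.0025, 0.55],
    [0, 0, 0, 0, 0, 0, 0.45],
    [0, 0, 0, 0, 0, 0, 0.35],
    [0, 0, 0, 0, 0, 0, 0.25],
    [0, 0, 0, 0, 0, 0, 0.18],
    [0, 0, 0, 0, 0, 0, 0.1],
    [0, 0, 0, 0, 0, 0, 0]
  ],
  "force": 25
}}

```text
time: 37.48
tool_pos: [0.5234, -0.4248, 0.0181]
tcp_rot: [2.544, 1.843, 0.0]
wrist_force: [-1.3, 0.1, 1.7]
width: 0.136
grip_force: 26.6
```

Emit:
{"fn": "drive_tool", "kwargs": {
  "rows": [
    [0, 0, 0, 0, 0, 0, 0],
    [0, 0, 0, 0, 0, 0, 0]
  ]
}}

```text
time: 37.65
tool_pos: [0.5235, -0.4248, 0.0181]
tcp_rot: [2.544, 1.843, 0.0]
wrist_force: [-1.0, -0.3, 2.1]
width: 0.142
grip_force: 26.8
```

```bash
python3 go.py 0 .5236 -.4246 .23 .43 -.20 .23 .42 .1 .23 .436 .197 .23
```

```text
t 37.65 az -18.17 tilt 0.000 turn -18.17 (or 161.8) q6 -0.40 w 0.142 grip 26.8 F [-1.  -0.3  2.1] [ 0.5235 -0.4248  0.0181]
    [ 0.5236 -0.4246  0.23  ] total [ 2.000e-04  1.000e-04 -2.119e-01] rows 6 each [ 0.      0.     -0.0353]
    [ 0.43 -0.2   0.23] total [ 0.2246 -0.0936  0.    ] rows 6 each [ 0.0374 -0.0156  0.    ]
    [0.42 0.1  0.23] total [ 0.3  -0.01  0.  ] rows 8 each [ 0.0375 -0.0012  0.    ]
    [0.436 0.197 0.23 ] total [0.097 0.016 0.   ] rows 3 each [0.0323 0.0053 0.    ]
alt [ 0.5236 -0.4246  0.23  ] total [-2.000e-04 -1.000e-04 -2.119e-01] rows 6 each [-0.     -0.     -0.0353]
```

Emit:
{"fn": "drive_tool", "kwargs": {
  "rows": [
    [0, 0, 0, 0, 0, -0.015, 0],
    [0, 0, 0, 0, 0, -0.035, 0],
    [0, 0, 0, 0, 0, -0.04, 0],
    [0, 0, 0, 0, 0, -0.04, 0],
    [0, 0, 0, 0, 0, -0.022, 0],
    [0, 0, -6.05, 0, 0, 0, 0],
    [0, 0, -6.05, 0, 0, 0, 0],
    [0, 0, -6.05, 0, 0, 0, 0]
  ]
}}

```text
time: 38.32
tool_pos: [0.5238, -0.425, 0.1722]
tcp_rot: [2.214, 2.225, 0.0]
wrist_force: [0.2, 0.8, -0.7]
width: 0.138
grip_force: 26.4
```

Emit:
{"fn": "drive_tool", "kwargs": {
  "rows": [
    [0, 0, 0, 0.037, -0.0155, 0, 0],
    [0, 0, 0, 0.037, -0.0155, 0, 0],
    [0, 0, 0, 0.037, -0.0155, 0, 0],
    [0, 0, 0, 0.037, -0.0155, 0, 0],
    [0, 0, 0, 0.037, -0.0155, 0, 0],
    [0, 0, 0, 0.037, -0.0155, 0, 0],
    [0, 0, 0, 0.037, 0, 0, 0],
    [0, 0, 0, 0.037, 0, 0, 0]
  ]
}}

```text
time: 38.98
tool_pos: [0.4293, -0.1271, 0.1706]
tcp_rot: [2.223, 2.219, 0.001]
wrist_force: [0.6, 0.7, -0.6]
width: 0.137
grip_force: 26.4
```

Emit:
{"fn": "drive_tool", "kwargs": {
  "rows": [
    [0, 0, 0, 0.037, 0, 0, 0],
    [0, 0, 0, 0.037, 0, 0, 0],
    [0, 0, 0, 0.037, 0, 0, 0],
    [0, 0, 0, 0.037, 0, 0, 0],
    [0, 0, 0, 0.037, 0, 0, 0],
    [0, 0, 0, 0.037, 0, 0, 0],
    [0, 0, 0, 0.03, 0.003, 0, 0],
    [0, 0, 0, 0, 0, 0, 0]
  ]
}}

```text
time: 39.65
tool_pos: [0.4339, 0.1281, 0.1711]
tcp_rot: [-2.216, -2.226, -0.006]
wrist_force: [0.1, -0.7, -0.4]
width: 0.141
grip_force: 26.4
```

```bash
python3 go.py 0 .436 .197 .16
```

```text
t 39.65 az 0.25 tilt 0.004 turn 0.25 (or -179.8) q6 0.22 w 0.141 grip 26.4 F [ 0.1 -0.7 -0.4] [0.4339 0.1281 0.1711]
    [0.436 0.197 0.16 ] total [0.0689 0.0021 0.0111] rows 2 each [0.0344 0.0011 0.0055]
alt [0.436 0.197 0.16 ] total [-0.0689 -0.0021  0.0111] rows 2 each [-0.0344 -0.0011  0.0055]
```

Emit:
{"fn": "drive_tool", "kwargs": {
  "rows": [
    [0, 0, 0, 0.03, 0.001, 0, 0],
    [0, 0, 0, 0.025, 0.001, 0, 0],
    [0, 0, 0, 0.01, 0, 0, 0],
    [0, 0, 0, 0, 0, 0.02, 0],
    [0, 0, 0, 0, 0, 0.035, 0],
    [0, 0, 0, 0, 0, 0.03, 0],
    [0, 0, 0, 0, 0, 0.015, 0],
    [0, 0, 0, 0, 0, 0, 0]
  ]
}}

```text
time: 40.32
tool_pos: [0.432, 0.1863, 0.0661]
tcp_rot: [-2.22, -2.219, 0.012]
wrist_force: [-1.1, -1.0, -0.2]
width: 0.142
grip_force: 26.4
```

Emit:
{"fn": "drive_tool", "kwargs": {
  "rows": [
    [0, 0, 0, 0, 0, 0, 0],
    [0, 0, 0, 0, 0, 0, 0]
  ]
}}

```text
time: 40.48
tool_pos: [0.4368, 0.1884, 0.0713]
tcp_rot: [2.221, 2.22, 0.003]
wrist_force: [-0.1, 0.8, -0.3]
width: 0.138
grip_force: 26.4
```

```bash
python3 go.py 0 .436 .197 .0215
```

```text
t 40.48 az -0.04 tilt 0.002 turn -0.04 (or 180.0) q6 0.36 w 0.138 grip 26.4 F [-0.1  0.8 -0.3] [0.4368 0.1884 0.0713]
    [0.436  0.197  0.0215] total [ 0.0086 -0.0008  0.0498] rows 2 each [ 0.0043 -0.0004  0.0249]
alt [0.436  0.197  0.0215] total [-0.0086  0.0008  0.0498] rows 2 each [-0.0043  0.0004  0.0249]
```

Emit:
{"fn": "drive_tool", "kwargs": {
  "rows": [
    [0, 0, 0, 0.006, -0.001, 0, 0],
    [0, 0, 0, 0.003, 0, 0.01, 0],
    [0, 0, 0, 0, 0, 0.015, 0],
    [0, 0, 0, 0, 0, 0.012, 0],
    [0, 0, 0, 0, 0, 0.006, 0],
    [0, 0, 0, 0, 0, 0.003, 0],
    [0, 0, 0, 0, 0, 0, 0],
    [0, 0, 0, 0, 0, 0, 0]
  ]
}}

```text
time: 41.15
tool_pos: [0.4349, 0.1977, 0.0241]
tcp_rot: [2.221, 2.221, 0.001]
wrist_force: [-0.2, -0.7, 0.4]
width: 0.139
grip_force: 26.4
```

Emit:
{"fn": "drive_tool", "kwargs": {
  "rows": [
    [0, 0, 0, 0, 0, 0.001, 0],
    [0, 0, 0, 0, 0, 0, 0],
    [0, 0, 0, 0, 0, 0, 0]
  ]
}}

```text
time: 41.4
tool_pos: [0.435, 0.1976, 0.0233]
tcp_rot: [2.222, 2.221, 0.001]
wrist_force: [-0.0, -0.0, -0.4]
width: 0.143
grip_force: 26.4
```

Emit:
{"fn": "drive_tool", "kwargs": {
  "rows": [
    [0, 0, 0, 0, 0, 0.001, 0],
    [0, 0, 0, 0, 0, 0.0005, 0],
    [0, 0, 0, 0, 0, 0, 0],
    [0, 0, 0, 0, 0, 0, 0]
  ]
}}

```text
time: 41.73
tool_pos: [0.4345, 0.1974, 0.0213]
tcp_rot: [-2.222, -2.221, 0.0]
wrist_force: [0.6, -0.5, -0.8]
width: 0.142
grip_force: 26.4
```

Emit:
{"fn": "drive_tool", "kwargs": {
  "rows": [
    [0, 0, 0, 0, 0, 0.0005, 0],
    [0, 0, 0, 0, 0, 0, 0],
    [0, 0, 0, 0, 0, 0, 0]
  ]
}}

```text
time: 41.98
tool_pos: [0.4346, 0.1975, 0.0211]
tcp_rot: [-2.222, -2.221, 0.0]
wrist_force: [-1.6, 0.0, 4.8]
width: 0.141
grip_force: 27.0
```

Emit:
{"fn": "drive_tool", "kwargs": {
  "rows": [
    [0, 0, 0, 0, 0, -0.0003, 0.18],
    [0, 0, 0, 0, 0, 0, 0.25],
    [0, 0, 0, 0, 0, 0, 0.35],
    [0, 0, 0, 0, 0, 0, 0.42],
    [0, 0, 0, 0, 0, 0, 0.42],
    [0, 0, 0, 0, 0, -0.02, 0.42],
    [0, 0, 0, 0, 0, -0.04, 0.42],
    [0, 0, 0, 0, 0, -0.04, 0.42]
  ]
}}

```text
time: 42.65
tool_pos: [0.4324, 0.1966, 0.1201]
tcp_rot: [-2.22, -2.22, 0.008]
wrist_force: [0.7, 0.8, 0.6]
width: 0.415
grip_force: 0.0
```

Emit:
{"fn": "drive_tool", "kwargs": {
  "rows": [
    [0, 0, 0, 0, 0, -0.04, 0.42],
    [0, 0, 0, 0, 0, -0.04, 0.42],
    [0, 0, 0, -0.03, 0, -0.03, 0.42],
    [0, 0, 0, -0.03, 0, 0, 0.42],
    [0, 0, 0, -0.03, 0, 0, 0.42],
    [0, 0, 0, -0.03, 0, 0, 0.42],
    [0, 0, 0, 0, 0, 0, 0.42],
    [0, 0, 0, 0, 0, 0, 0.42]
  ]
}}

```text
time: 43.32
tool_pos: [0.4344, 0.0768, 0.2305]
tcp_rot: [2.225, 2.217, 0.001]
wrist_force: [-0.1, 0.1, 0.4]
width: 0.421
grip_force: 0.0
```

```bash
python3 - <<'E'
from h import *
p=read_camera("scene");t=read_camera("wrist")
a=cv2.resize(p["color"][130:370,100:420],(640,480));cv2.imwrite("pics/end.png",np.hstack([cv2.resize(a,(400,300)),cv2.resize(t["color"],(400,300))])[:,:,::-1])
E
```

```text
(no output)
```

View pics/end.png

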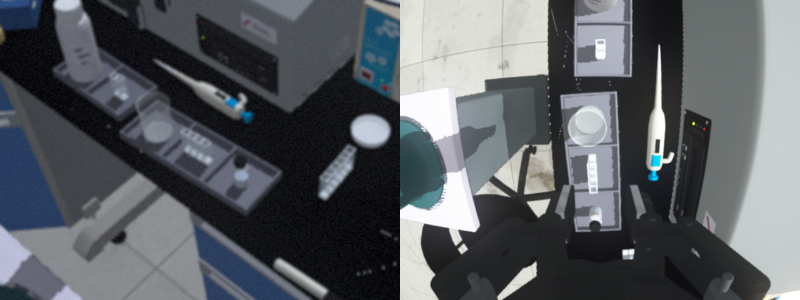

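Both kits are complete: the bottle (80,40) and strip two (118,85) are in the short tray. The beaker (157,120), strip four (195,145) and vial (240,172) are in the long tray, all upright, and strip six is untouched at (337,172).

```bash
python3 -c "
from workcell import workorder
print(workorder.finish_job())"
```

```text
the job is handed in; nothing more can be done
None
```

Both kits are made up and the job is handed in at about 43 s of the 125 s allowed: everything in the trays stands upright in its own compartment, and the strip of six was not touched.

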